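Lay out the restorer's kit tray

TASK

Lay out the kit tray for the next slab: ease every chisel, and the marker pen, that is in the foam-lined block out of its tight slot by its protruding end and lay it flat and fully home in the tray cavity cut to its own outline, and stand every pigment jar that is on the bench upright, wholly on the tray's plain white strip. Leave the wax tin, the masking tape and the stone sample behind the tray where they are.

Things in the scene. Friction and masses are not known exactly. Their poses are not given: they have to be found in the camera images.
- chisel_flat: pale steel chisel, 190 mm long, square shank 14 x 14 mm, 28 mm wide blade, 6 mm thick over its last 53 mm; about 0.25 kg. Origin: mid-length, on its underside; +y to the blunt head, -y to the cutting end, z up; centre of mass up to 20 mm head-side of the origin. Starts in any slot of the chisel block, cutting end in, all beyond 5 mm head-side of the origin standing out. May be absent
- chisel_claw: pale steel chisel, 180 mm long, square shank 14 x 14 mm, 18 mm wide blade, 6 mm thick over its last 50 mm; about 0.25 kg. Origin: mid-length, on its underside; +y to the blunt head, -y to the cutting end, z up; centre of mass up to 20 mm head-side of the origin. Starts in any slot of the chisel block, cutting end in, all beyond 5 mm head-side of the origin standing out. May be absent
- chisel_point: dark grey steel chisel, 175 mm long, square shank 13 x 13 mm, narrow 8 mm point, 5 mm thick over its last 49 mm; about 0.25 kg. Origin: mid-length, on its underside; +y to the blunt head, -y to the cutting end, z up; centre of mass up to 20 mm head-side of the origin. Starts in any slot of the chisel block, cutting end in, all beyond 5 mm head-side of the origin standing out. May be absent
- marker: white marker pen with a blue cap, 130 mm long, 12 mm wide and 14 mm high where it is gripped, 15 g. Origin: mid-length, on its underside; +y to the white end, -y to the capped end, z up. Starts in any slot of the chisel block, its -y end in and the 59 mm beyond 5 mm on the +y side of the origin standing out. May be absent
- jar_ochre: ochre-yellow pigment jar with a fixed black lid, 53 mm across, 62 mm tall, the top 16 mm is the lid, 0.14 kg. Origin: centre of its underside, z up when upright. Starts upright somewhere on the bench at the robot's right; may be absent
- jar_yellow_1: yellow pigment jar with a fixed black lid, 58 mm across, 60 mm tall, the top 16 mm is the lid, 0.14 kg. Origin: centre of its underside, z up when upright. Starts upright somewhere on the bench at the robot's right; may be absent
- jar_yellow_2: yellow pigment jar with a fixed black lid, 58 mm across, 60 mm tall, the top 16 mm is the lid, 0.14 kg. Origin: centre of its underside, z up when upright. Starts upright somewhere on the bench at the robot's right; may be absent
- chisel_block: fixed foam-lined chisel block with plywood base and roof, 116 x 240 x 73 mm (x, y, z). Origin: centre of its underside. Its -x face has four slot mouths, at y = -82.5, -27.5, +27.5 and +82.5 mm; slots 30 mm wide, floors 30 mm above the bench. The tools lie along its x, their +y ends to its -x
- block_mouth (a point): middle of the mouth face at slot-floor level (block x = -50, y = 0, z = 30 mm; axes as the block's). An orange foam pad in each slot presses on the tool with 8 N: pulling takes about 10 N for the first 45 mm, less with 1 to 2 mm side-to-side wiggles. A tool comes out straight along its length; chisels are clear after 101 mm, the marker after 70
- kit_tray: fixed kit tray, 220 x 310 mm (x, y). Origin: centre of its underside. +y side: dark foam, top 26 mm above the bench, with four cavities along x, each the outline of one tool with 2 mm play each side, 3 mm at the ends, orange floors at 16 mm. A finger trough (floor at 4 mm) crosses them from x = -77 to -23 mm. -y side: plain white strip
- seat_flat (a point): fixed in the tray at x = 0, y = 128 mm, z = 16 mm: where the origin of the flat chisel lies when it is fully home in its own cavity; axes as the tray's (its +y points along the tray's -x)
- seat_claw (a point): fixed in the tray at x = 0, y = 78 mm, z = 16 mm: where the origin of the claw chisel lies when it is fully home in its own cavity; axes as the tray's (its +y points along the tray's -x)
- seat_point (a point): fixed in the tray at x = 0, y = 30 mm, z = 16 mm: where the origin of the point chisel lies when it is fully home in its own cavity; axes as the tray's (its +y points along the tray's -x)
- seat_marker (a point): fixed in the tray at x = 0, y = -18 mm, z = 16 mm: where the origin of the marker lies when it is fully home in its own cavity; axes as the tray's (its +y points along the tray's -x)
- jar_strip (a point): centre of the plain white strip of the tray, on its top face, 26 mm above the bench; the strip is flat, 220 mm along the tray's x and 100 mm along its y; axes as the tray's
- wax_tin: bystander: round wax tin, 67 x 67 x 44 mm; origin: centre of its underside. Leave alone
- masking_tape: bystander: roll of masking tape, 100 x 98 x 25 mm; origin: centre of its underside. Leave alone
- stone_sample_1: bystander: brown stone sample, 44 x 64 x 28 mm; origin: centre of its underside. Leave alone
Things that resemble listed ones, but are neither listed nor needed, are in the scene too. Leave any blue look-alike of the jar_yellow_2 alone.

How it is judged:
By the outcome, as a careful person would: the job done as asked, in the order asked, and still so for the second after the job is handed in, with the robot touching nothing.
Of chisel_flat, chisel_claw, chisel_point, marker only 3 to 4 are there at a start; the rules pass over those that are not, and their reading is None.
Of jar_ochre, jar_yellow_1, jar_yellow_2 only 2 to 3 are there at a start; the rules pass over those that are not, and their reading is None.
At some moment in a run one of jar_yellow_1, jar_yellow_2 may be knocked a few centimetres aside while the robot is not near it.
Once in a run the grip may slacken for a moment while it holds something.
It also fails if it takes over 210 s, if anything falls off the work surface, if the arm or the gripper's body presses on something with over 40 N, if the wrist force passes 120 N, or if a joint passes its speed limit or range.

ROBOT

A 6-joint arm with a two-finger parallel gripper is mounted at the origin on a cart in front of the work surface, level with it; the furniture and walls round the work are solid. World frame = base frame: x ahead of the robot, y to its left, z up, the work surface at z = 0. Lengths are in m, angles in rad, forces in N, time in s.
With the tool pointing down it reaches from about 0.3 to 0.775 m from the base axis. Payload 14.6 kg.
Tool frame: the origin (TCP) lies between the finger pads; the fingertips stand 22 mm ahead of it and the grasp point (between the pads) lies 3 mm ahead of it (ctrl.tip_reach is the distance from the TCP to the fingertips, in m); z points along the fingers, y is the direction in which the jaws open and shut (so a half turn about z gives the same grasp; the last joint's range is limited). The gripper opens to 94 mm and grips with 3 to 60 N. Pads are 16 mm wide; open, the fingers measure 119 mm over their backs; the gripper's body (75 mm by 177 mm) begins 78 mm behind the grasp point.
Start: joints at [-1.414, 0.3, 1.521, -0, 1.321, -0.067], TCP at [0.122, -0.536, 0.227] pointing down, gripper open.
Joint ranges: [-3.03, 3.03], [-0.79, 2.21], [0.23, 2.52], [-1.04, 4.18], [0, 3.07], [-2.55, 2.55]. Speed limits (rad/s): [2.22, 2.22, 2.57, 3.14, 3.14, 3.14].

INTERFACE

Orientations are given as [roll, pitch, yaw] about the fixed x, y, z axes, in that order (R = Rz(yaw) Ry(pitch) Rx(roll)).
In Python, from station import ctrl gives the robot as it stands. The module is installed in compiled form; this text tells all that it offers.
- The arm moves only by the shell command python3 -m creep 'ROWS' [OPENING] [FORCE]. ROWS is a JSON object of lists of equal length, an entry for each row: "xyz": the shift along the tool's x, y, z in mm, a list of three; "spin": the turn about the tool's z in rad. In form: {"xyz": [[tx, ty, tz], ...], "spin": [spin, ...]}. A call has 1 to 5 rows; each row shifts and turns the commanded pose from where the row before left it, along the tool's axes as they then stand; what a row does not reach is not made up. A row lasts 1/8 s, in which the tool goes at most 62.5 mm and 10.7 degrees, less where a joint would pass 70% of its speed; a pose out of reach is approached as far as the arm can. A call with a gripper value outside its range is refused whole. OPENING is the finger opening in mm, from 0 to 94, set as the call begins (- or left out, the last holds). The fingers move at their own pace and stop on an object; FORCE is the grip in N (left out, the last holds). Time passes only in rows, so rows that do not move let the fingers close. It gives the time, the measured TCP pose, the force and the opening at its end, in the units of the state.
- ctrl.get_obs(): the state, without advancing time (a new reading comes with each control period).
- ctrl.camera(name): name is "side" or "top" or "wrist"; returns the picture (420x560x3 uint8, red, green, blue); there is no depth.
- ctrl.camera_model(name): a dict with "fx", "fy", "cx", "cy" (pixels), "R" (3x3) and "t" (3): a world point X has camera coordinates R X + t. Camera axes: x right, y down, z forward; pixel columns grow to the right and rows downward; lengths in m; the calibration is good to about 2 mm. A picture is of the moment at which its call begins: read the wrist's pose just before it. camera_model takes no time and is no camera call; for the wrist camera it gives the pose at the moment of the call.
- ctrl.hand_in(): hands the job in, once; it reports no verdict.
The state is a dict: "time_s": time; "qpos": joint angles; "joint_vel": joint speeds; "tau": joint torques, N m; "ee_pos": TCP position; "eef_rot": TCP orientation; "force": force on the tool from outside, world axes, zero at the start; "moment": the same for the moment, N m; "grip_width": finger opening in m.
Only numpy, scipy, OpenCV 4.12 (cv2) and the standard library are available. Lean on these libraries where they do the work, as an engineer would, in place of code of your own. Each camera call takes 0.05 s, during which the arm holds its last target.

## Working session

There is one attempt and no reset: what is moved stays moved. The work goes in short steps, Python scripts to look and compute and a shell command to move; the robot and the scene stay as the last step left them, time stands still between calls to the robot, and variables do not carry over. Pictures are saved under pics/ and viewed, and the job is handed in when it is done.

```bash
mkdir -p pics; ls
python3 - <<'E'
from station import ctrl
import cv2
o=ctrl.get_obs(); print({k:(v if not hasattr(v,'__len__') else [round(float(x),4) for x in v]) for k,v in o.items()}, ctrl.tip_reach)
for n in ["top","side","wrist"]:
    m=ctrl.camera_model(n); print(n,m)
    im=ctrl.camera(n); cv2.imwrite(f"pics/{n}0.png",im[:,:,::-1])
E
```

```text
pics
{'time_s': 0.0, 'qpos': [-1.4137, 0.3005, 1.5216, -0.0, 1.3207, -0.0666], 'joint_vel': [-0.0012, -0.0007, -0.0015, -0.0006, -0.0005, -0.0007], 'tau': [-0.0007, -53.1803, -35.2735, 0.0708, 0.0244, -0.0], 'ee_pos': [0.122, -0.5361, 0.2269], 'eef_rot': [-3.1404, -0.0001, 0.2238], 'force': [-0.5747, -0.4314, 0.4212], 'moment': [-0.041, -0.0201, -0.0382], 'grip_width': 0.09410793678231143} 0.022
top {'fx': 422.4259858123716, 'fy': 422.4259858123716, 'cx': 280.7248331460242, 'cy': 211.33049279203433, 'R': array([[-0.0289169 , -0.99953725,  0.0094395 ],
       [-0.99295806,  0.02763865, -0.11519716],
       [ 0.11488296, -0.01270418, -0.99329779]]), 't': array([-0.09243158,  0.57863911,  1.3480975 ])}
side {'fx': 464.073070671947, 'fy': 464.073070671947, 'cx': 287.2805306886792, 'cy': 215.00821852805512, 'R': array([[ 0.29021659, -0.95693776,  0.00666719],
       [-0.8428522 , -0.25890408, -0.47177203],
       [ 0.45318263,  0.13129662, -0.88169535]]), 't': array([-0.25095055,  0.5077909 ,  1.38103362])}
wrist {'fx': 309.6707130644328, 'fy': 309.6707130644328, 'cx': 279.084127397292, 'cy': 209.58194394248554, 'R': array([[ 0.22249851, -0.97493129, -0.00184358],
       [-0.94737838, -0.21665601,  0.23565733],
       [-0.23014912, -0.05068684, -0.97183446]]), 't': array([-0.55004296, -0.02412846,  0.39105137])}
```

View pics/top0.png

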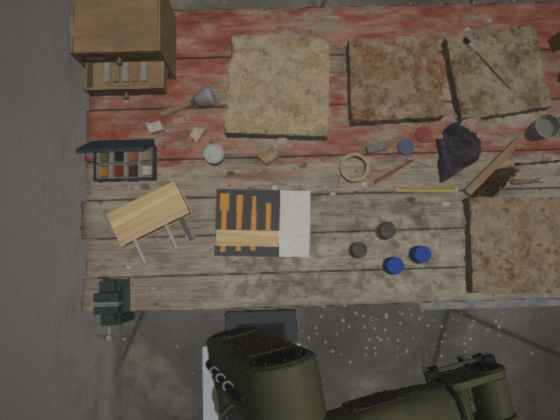

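View pics/side0.png

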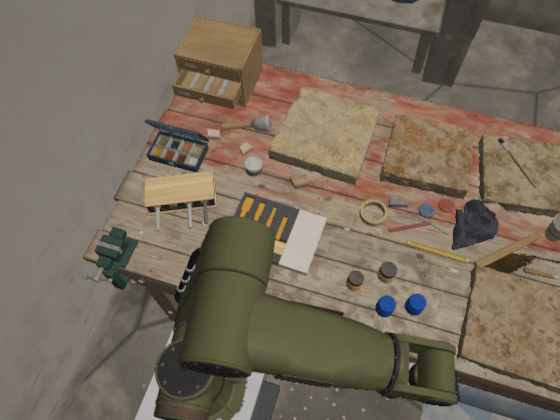

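View pics/wrist0.png

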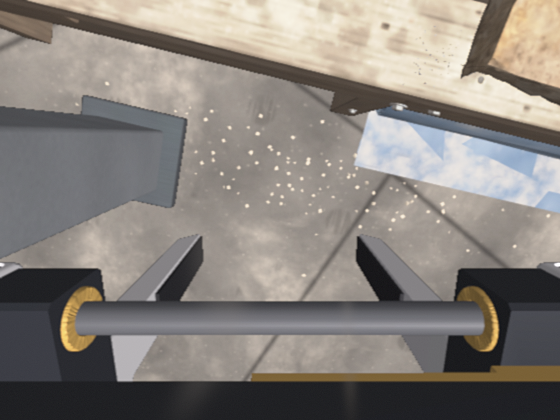

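```bash
cat > h.py <<'E'
import numpy as np, cv2, json
from station import ctrl
def ray(name,u,v,z,m=None):
    m=m or ctrl.camera_model(name)
    d=np.array([(u-m['cx'])/m['fx'],(v-m['cy'])/m['fy'],1.])
    R=np.array(m['R']);t=np.array(m['t'])
    c=-R.T@t; w=R.T@d
    return c+w*(z-c[2])/w[2]
def proj(name,X,m=None):
    m=m or ctrl.camera_model(name)
    c=np.array(m['R'])@np.array(X)+m['t']
    return np.array([m['fx']*c[0]/c[2]+m['cx'],m['fy']*c[1]/c[2]+m['cy']])
def crop(im,x0,y0,x1,y1,k,fn):
    c=cv2.resize(im[y0:y1,x0:x1,::-1],None,fx=k,fy=k,interpolation=cv2.INTER_CUBIC)
    cv2.imwrite("pics/"+fn,c)
def tri(u1,u2,n1="top",n2="side"):
    # two-view triangulation
    P=[]
    for n in(n1,n2):
        m=ctrl.camera_model(n); K=np.array([[m['fx'],0,m['cx']],[0,m['fy'],m['cy']],[0,0,1]])
        P.append(K@np.c_[m['R'],m['t']])
    X=cv2.triangulatePoints(P[0],P[1],np.array(u1,float).reshape(2,1),np.array(u2,float).reshape(2,1))
    return (X[:3]/X[3]).ravel()
E
python3 - <<'E'
import cv2
from h import *
t=cv2.imread("pics/top0.png")[:,:,::-1]; s=cv2.imread("pics/side0.png")[:,:,::-1]
crop(t,75,170,215,275,5,"c1.png"); crop(t,205,180,325,265,6,"c2.png"); crop(t,330,200,450,290,6,"c3.png"); crop(s,130,160,230,240,7,"c4.png"); crop(s,330,250,440,330,7,"c5.png")
E
```

```text
(no output)
```

View pics/c1.png

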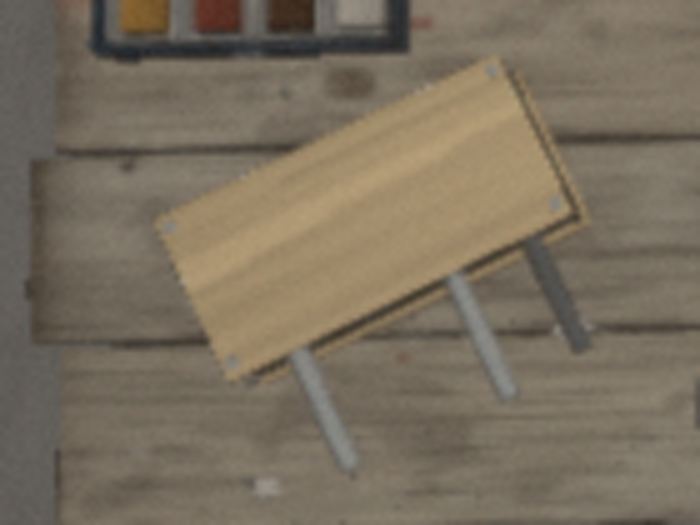

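View pics/c2.png

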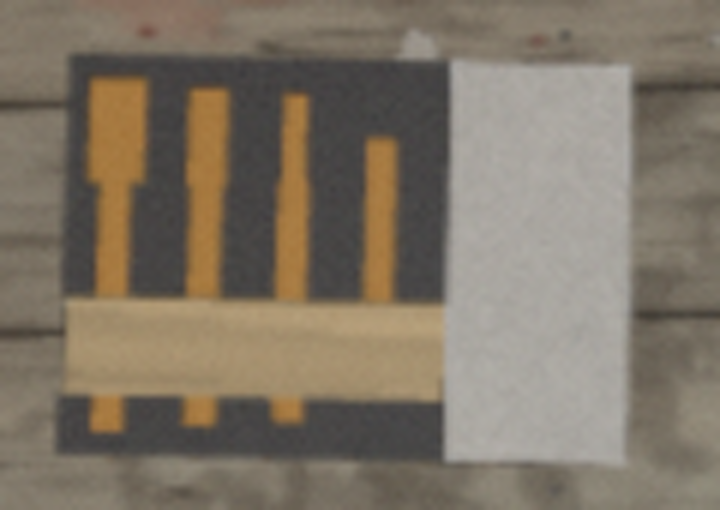

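View pics/c4.png

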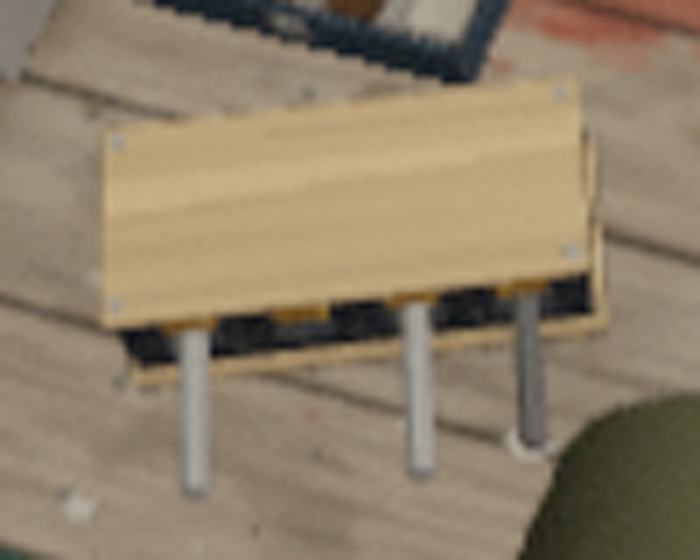

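View pics/c5.png

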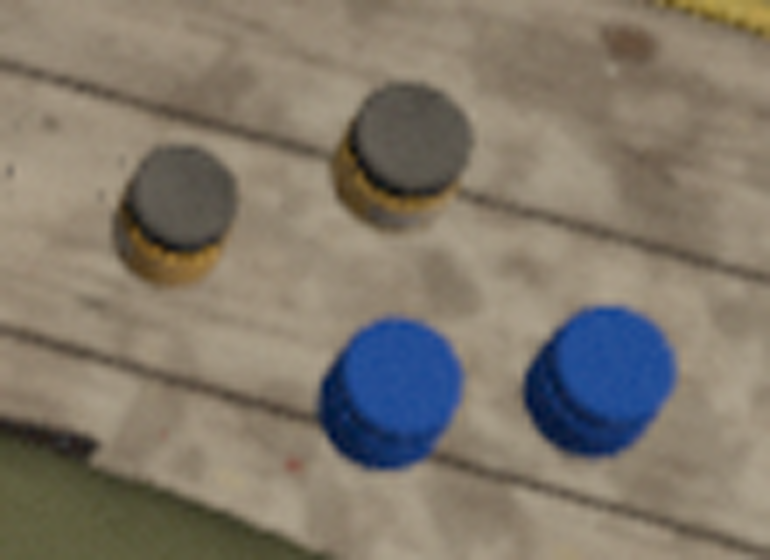

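Run:
```python
from h import *
# c1 crop: scale5 offset 75,170 ; cubic resize centre offset
f=lambda x,y,k,ox,oy:((x+.5)/k-.5+ox,(y+.5)/k-.5+oy)
for n,a,b in [("L",(300,350),(348,468)),("M",(455,275),(510,395)),("R",(533,240),(580,350))]:
    A=ray("top",*f(*a,5,75,170),.044);B=ray("top",*f(*b,5,75,170),.044)
    d=B-A; print(n,A.round(4),B.round(4),np.degrees(np.arctan2(-d[1],-d[0])),np.linalg.norm(d))
for p in [(158,218),(495,57),(578,218),(232,380)]: print("roof",ray("top",*f(*p,5,75,170),.073).round(4))
for p in [(70,57),(630,63),(625,462),(57,455),(450,60),(445,462)]: print("tray",ray("top",*f(*p,6,205,180),.026).round(4))
for n,p,h in [("o",(358,249.5),.062),("y",(387,230.5),.06),("b1",(394.5,266),.06),("b2",(421,254),.06)]: print(n,ray("top",*p,h).round(4))
for n,a,b in [("o",(358,249.5),(330+183/7,250+195/7)),("y",(387,230.5),(330+410/7,250+138/7))]: print(tri(a,b).round(4))
```

```text
L [0.4963 0.3631 0.044 ] [0.4201 0.3318 0.044 ] 22.366154873606554 0.08237526202013437
M [0.5419 0.264  0.044 ] [0.4636 0.2286 0.044 ] 24.32240496885062 0.08584951492247021
R [0.5632 0.2137 0.044 ] [0.4912 0.1837 0.044 ] 22.642346419805868 0.07797997069234924
roof [0.5807 0.4439 0.073 ]
roof [0.6784 0.2312 0.073 ]
roof [0.5733 0.1787 0.073 ]
roof [0.477  0.3958 0.073 ]
tray [0.6566 0.102  0.026 ]
tray [ 0.6448 -0.2065  0.026 ]
tray [ 0.4261 -0.1957  0.026 ]
tray [0.4387 0.1115 0.026 ]
tray [ 0.6492 -0.1072  0.026 ]
tray [ 0.4289 -0.0982  0.026 ]
o [ 0.4437 -0.3503  0.062 ]
y [ 0.5016 -0.4467  0.06  ]
b1 [ 0.3883 -0.464   0.06  ]
b2 [ 0.4237 -0.5507  0.06  ]
[ 0.4451 -0.3561  0.0467]
[ 0.503  -0.4515  0.0482]
```

View pics/c3.png

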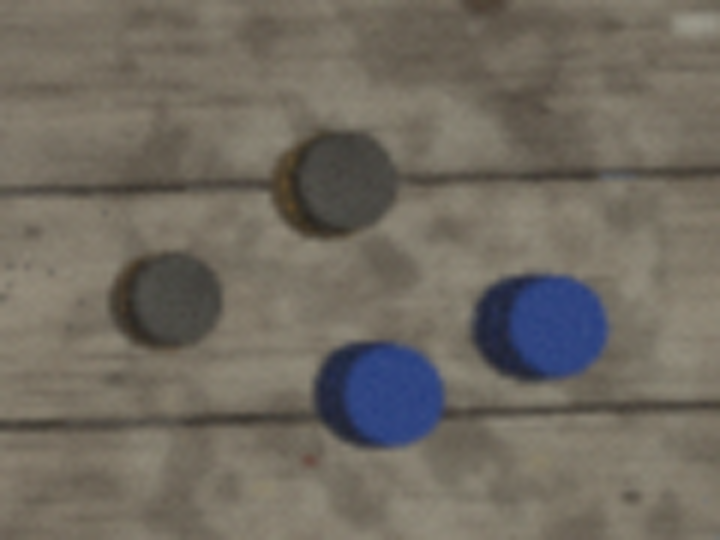

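```bash
cat > d.py <<'E'
import sys
from h import *
# usage: d.py x y z(mm) yawdeg : shift in tool axes (mm), then spin (rad)
from scipy.spatial.transform import Rotation as Ro
o=ctrl.get_obs(); a=[float(s) for s in sys.argv[1:]]
p=np.array(o['ee_pos'])*1000; r=np.array(o['eef_rot']); R=Ro.from_euler('xyz',r).as_matrix()
T=np.array(a[:3]); d=R.T@(T-p); yaw=a[3] if len(a)>3 else np.degrees(r[2])
s=-np.radians((yaw-np.degrees(r[2])+180)%360-180)
print("t %.2f"%o['time_s'],"pos",p.round(1),"rot",np.degrees(r).round(2),"w %.1f"%(o['grip_width']*1e3),"F",np.round(o['force'],1),"shift",d.round(1),"spin %.3f"%s)
E
python3 d.py 430 -300 230 0
```

```text
t 0.15 pos [ 122.  -536.1  227. ] rot [-179.95   -0.     12.82] w 94.0 F [-0.5  0.5 -0.3] shift [ 352.7 -161.9   -2.8] spin 0.224
```

```bash
python3 -m creep '{"xyz":[[55,-25,0],[55,-25,0],[55,-25,0],[55,-25,0],[55,-25,0]],"spin":[0,0,0,0,0]}' 40; python3 -m creep '{"xyz":[[50,-22,0],[28,-15,0],[0,0,0],[0,0,0]],"spin":[0,0,0.11,0.11]}'; python3 d.py 400 180 230 0
```

```text
time_s: 0.78
ee_pos: [0.3637, -0.3519, 0.2275]
eef_rot: [3.142, 0.0, 0.224]
force: [1.2, -0.7, 0.1]
grip_width: 0.0475
time_s: 1.27
ee_pos: [0.4306, -0.2995, 0.2271]
eef_rot: [-3.141, 0.001, 0.001]
force: [0.1, 0.2, -0.5]
grip_width: 0.0399
t 1.27 pos [ 430.6 -299.5  227.1] rot [-1.7998e+02  3.0000e-02  7.0000e-02] w 39.9 F [ 0.1  0.2 -0.5] shift [ -30.  -479.5   -2.7] spin 0.001
```

```bash
python3 - <<'E'
from h import *
o=ctrl.get_obs();m=ctrl.camera_model("wrist");print((-np.array(m['R']).T@m['t']-o['ee_pos']).round(4))
im=ctrl.camera("wrist");cv2.imwrite("pics/w_jars.png",im[:,:,::-1])
np.savez("w_jars",**m)
E
python3 -m creep '{"xyz":[[0,-55,0],[0,-55,0],[0,-55,0],[0,-55,0],[0,-55,0]],"spin":[0,0,0,0,0]}'
python3 - <<'E'
from h import *
m=ctrl.camera_model("wrist");im=ctrl.camera("wrist");cv2.imwrite("pics/w_tray.png",im[:,:,::-1]);np.savez("w_tray",**m)
E
python3 -m creep '{"xyz":[[-8,-55,0],[-8,-55,0],[-8,-55,0],[-6,-45,0],[0,0,0]],"spin":[0,0,0,0,0]}'
python3 -m creep '{"xyz":[[0,0,0],[0,0,0],[0,0,0],[0,0,0]],"spin":[-0.14,-0.14,-0.14,0]}'
python3 - <<'E'
from h import *
m=ctrl.camera_model("wrist");im=ctrl.camera("wrist");cv2.imwrite("pics/w_block.png",im[:,:,::-1]);np.savez("w_block",**m)
E
```

```text
[ 0.0692 -0.0005  0.1577]
time_s: 1.95
ee_pos: [0.4289, -0.0234, 0.2275]
eef_rot: [3.142, -0.0, 0.005]
force: [1.5, -0.2, 1.4]
grip_width: 0.04
time_s: 2.62
ee_pos: [0.3978, 0.1868, 0.2273]
eef_rot: [-3.142, 0.0, 0.009]
force: [0.2, -0.1, -1.0]
grip_width: 0.0401
time_s: 3.12
ee_pos: [0.3987, 0.184, 0.2274]
eef_rot: [3.141, 0.0, 0.423]
force: [0.2, 0.0, 0.2]
grip_width: 0.0399
```

View pics/w_jars.png

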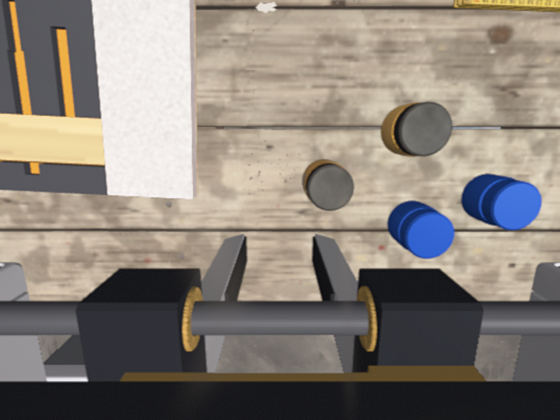

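View pics/w_tray.png

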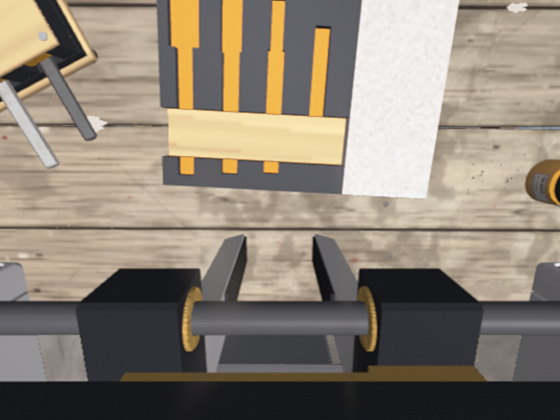

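View pics/w_block.png

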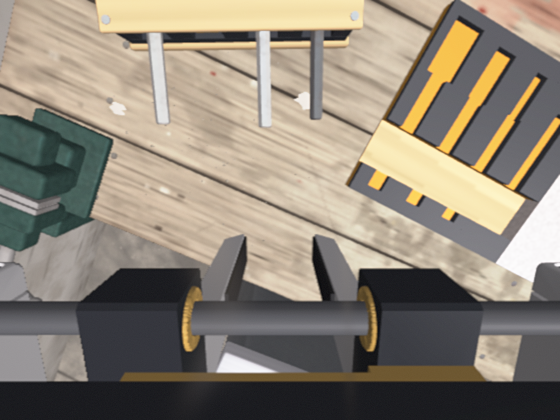

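Run:
```python
from h import *
im=cv2.imread("pics/w_tray.png"); m=dict(np.load("w_tray.npz"))
hsv=cv2.cvtColor(im,cv2.COLOR_BGR2HSV)
k=cv2.inRange(hsv,(10,190,150),(25,255,255))
n,l,s,c=cv2.connectedComponentsWithStats(k)
for i in range(1,n):
    x,y,w,h,a=s[i]
    if a<100 or x<150 or x>340: continue
    # row centres for shank: use rows with narrow width
    pts=[];top=None
    for r in range(y+2,y+h-1):
        q=np.where(l[r]==i)[0]; L=ray(None,q.min()-.5,r,.016,m);Rr=ray(None,q.max()+.5,r,.016,m)
        pts.append(((L+Rr)/2).tolist()+[np.linalg.norm(L-Rr)])
    pts=np.array(pts)
    print(i,(x,y,w,h,a),"widths",(pts[::12,3]*1e3).round(1))
    e=pts[-40:] if len(pts)>40 else pts
    f=np.polyfit(e[:,0],e[:,1],1);print("  y=%.4f at x=.53, slope deg %.2f"%(np.polyval(f,.53),np.degrees(np.arctan(f[0]))), "xrange",e[-1,0].round(4),pts[0,0].round(4))
crop(im[:,:,::-1],150,90,450,210,2.6,"t1.png")
b=cv2.imread("pics/w_block.png")
crop(b[:,:,::-1],90,0,370,140,2.8,"b1.png")
```

```text
(no output)
```

View pics/t1.png

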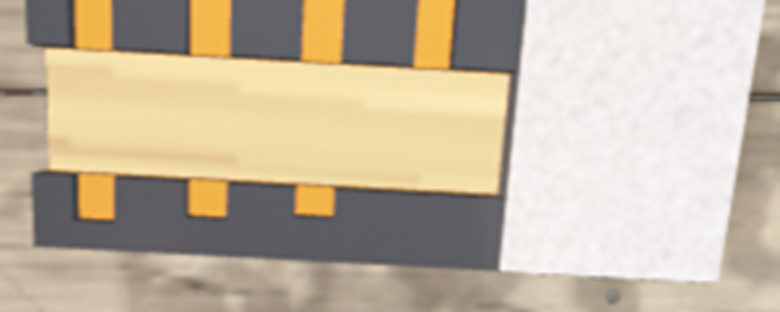

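View pics/b1.png

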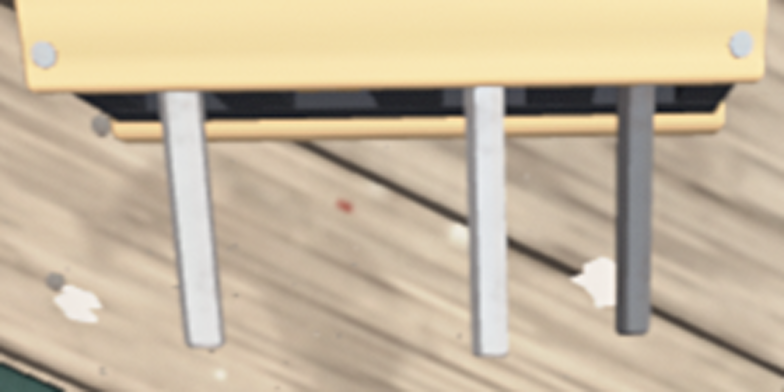

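Run:
```python
from h import *
g=lambda x,y,k,ox,oy:((x+.5)/k-.5+ox,(y+.5)/k-.5+oy)
m=dict(np.load("w_block.npz"))
B=lambda x,y,z:ray(None,*g(x,y,2.8,90,0),z,m)
H={}
for n,t,l,r,z in [("L",(181,95),(187,346),(222,344),.044),("M",(486,90),(473,356),(507,354),.044),("R",(635,90),(617,333),(648,331),.043)]:
    l_,r_=B(*l,z),B(*r,z); h=(l_+r_)/2; t=B(*t,z); d=t-h
    print(n,"head",h.round(4),"w %.1f"%(1e3*np.linalg.norm(l_-r_)),"ang %.2f"%np.degrees(np.arctan2(d[1],d[0]))); H[n]=h
a,b=B(118,140,.009),B(720,130,.009); 
for z in (.0,.009,.02): 
  a,b=B(118,140,z),B(720,130,z);d=a-b;print("base edge",a.round(4),b.round(4),1e3*np.linalg.norm(d),np.degrees(np.arctan2(-d[0],d[1])))
a,b=B(30,90,.073),B(762,78,.073);d=a-b;print("roof",a.round(4),b.round(4),1e3*np.linalg.norm(d),np.degrees(np.arctan2(-d[0],d[1])))
th=np.radians(24.2);u=np.array([np.cos(th),np.sin(th)]);v=np.array([-u[1],u[0]])
for n in H: print(n,(H[n][:2]@u).round(4),(H[n][:2]@v).round(4))
m=dict(np.load("w_tray.npz"))
T=lambda x,y,z:ray(None,*g(x,y,2.6,150,90),z,m)
C={}
for n,p,z in [("flatT",(92,46),.016),("flatB",(96,174),.016),("flatend",(97,219),.016),("clawT",(211,54),.016),("clawB",(208,180),.016),("clawend",(207,216),.016),("ptT",(323,62),.016),("ptB",(315,186),.016),("ptend",(314,215),.016),("mkT",(433,68),.016),
 ("bl",(34,246),.026),("foamR",(500,270),.026),("br",(720,281),.026),("trTL",(46,48),.004),("trTR",(510,72),.004)]:
    C[n]=T(*p,z); print(n,C[n].round(4))
```

```text
L head [0.4219 0.3292 0.044 ] w 13.4 ang 24.78
M head [0.463 0.229 0.044] w 13.0 ang 24.53
R head [0.4929 0.1833 0.043 ] w 11.7 ang 25.24
base edge [0.4783 0.4029 0.    ] [0.5821 0.1817 0.    ] 244.39328614968716 25.124925395443622
base edge [0.478  0.3985 0.009 ] [0.5793 0.1824 0.009 ] 238.68219570119905 25.124925395443626
base edge [0.4775 0.393  0.02  ] [0.5759 0.1832 0.02  ] 231.70197404193576 25.124925395443636
roof [0.4777 0.3973 0.073 ] [0.5786 0.182  0.073 ] 237.8554286291783 25.10094883564787
L 0.5197 0.1274
M 0.5162 0.0191
R 0.5247 -0.0349
flatT [0.5273 0.0838 0.016 ]
flatB [0.472  0.0856 0.016 ]
flatend [0.4516 0.0865 0.016 ]
clawT [0.5243 0.0319 0.016 ]
clawB [0.4696 0.0349 0.016 ]
clawend [0.4533 0.0359 0.016 ]
ptT [ 0.5212 -0.0172  0.016 ]
ptB [ 0.4672 -0.0137  0.016 ]
ptend [ 0.454  -0.0132  0.016 ]
mkT [ 0.519  -0.0656  0.016 ]
bl [0.4405 0.1127 0.026 ]
foamR [ 0.4308 -0.0978  0.026 ]
br [ 0.4263 -0.1981  0.026 ]
trTL [0.5273 0.1081 0.004 ]
trTR [ 0.5181 -0.102   0.004 ]
```

Run:
```python
import cv2
from h import *
t=cv2.imread("pics/top0.png")[:,:,::-1]; s=cv2.imread("pics/side0.png")[:,:,::-1]
crop(t,80,265,150,345,5,"v1.png"); crop(s,80,215,150,295,5,"v2.png")
a=cv2.imread("pics/v1.png");b=cv2.imread("pics/v2.png");cv2.imwrite("pics/v.png",np.hstack([a,b]))
for z in (0,.05,.1): print(z,[ray("top",*p,z)[:2].round(3).tolist() for p in [(95,278),(130,278),(130,320),(120,310)]])
```

```text
0 [[0.377, 0.506], [0.373, 0.391], [0.239, 0.39], [0.271, 0.423]]
0.05 [[0.378, 0.485], [0.375, 0.374], [0.245, 0.373], [0.276, 0.404]]
0.1 [[0.38, 0.463], [0.376, 0.357], [0.251, 0.356], [0.282, 0.386]]
```

View pics/v.png

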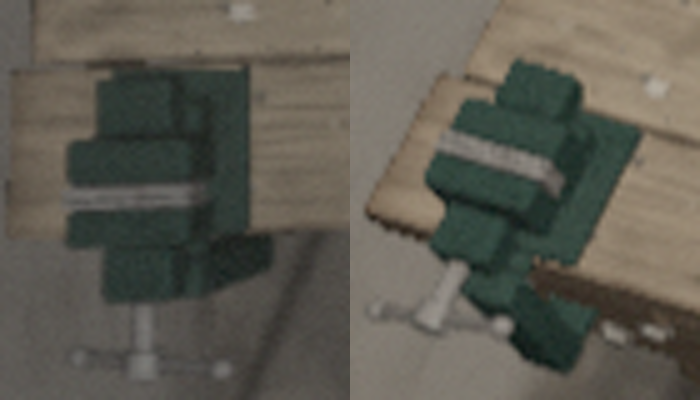

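```bash
python3 - <<'E'
from h import *
print(tri((80+204/5,265+190/5),(80+208/5,215+172/5)).round(3))
print(tri((80+68/5,265+190/5),(80+90/5,215+137/5)).round(3))
E
python3 d.py 513 252 110 25
```

```text
[0.302 0.386 0.092]
[0.304 0.472 0.087]
t 3.17 pos [398.6 184.2 227.4] rot [1.80e+02 1.00e-02 2.41e+01] w 39.8 F [ 0.9 -0.  -0.7] shift [132.1 -15.2 117.4] spin -0.016
```

```bash
python3 -m creep '{"xyz":[[45,-5,20],[45,-5,35],[42,-5,40],[0,0,22],[0,0,0]],"spin":[0,0,0,-0.016,0]}' 36 20
python3 - <<'E'
from h import *
m=ctrl.camera_model("wrist");im=ctrl.camera("wrist");cv2.imwrite("pics/w1.png",im[:,:,::-1])
E
python3 d.py 513 252.1 42 25
```

```text
time_s: 3.8
ee_pos: [0.512, 0.2521, 0.1087]
eef_rot: [-3.141, 0.004, 0.437]
force: [-0.8, 0.5, -0.2]
grip_width: 0.036
t 3.85 pos [512.5 252.4 110.4] rot [-1.800e+02  6.000e-02  2.506e+01] w 36.2 F [-1.3 -0.5  0.8] shift [ 0.3  0.5 68.4] spin 0.001
```

View pics/w1.png

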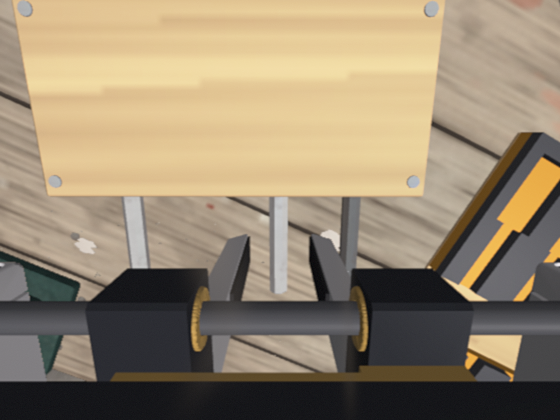

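```bash
python3 -m creep '{"xyz":[[0,0.5,40],[0,0,28],[0,0,0]],"spin":[0,0,0]}' 36 20
python3 -m creep '{"xyz":[[0,0,0],[0,0,0],[0,0,0],[0,0,0]],"spin":[0,0,0,0]}' 0 45; python3 d.py 513 252.1 42 25
```

```text
time_s: 4.22
ee_pos: [0.5125, 0.252, 0.0426]
eef_rot: [-3.142, 0.001, 0.438]
force: [0.2, 0.6, 1.1]
grip_width: 0.0358
time_s: 4.72
ee_pos: [0.5133, 0.2528, 0.0436]
eef_rot: [-3.142, -0.002, 0.44]
force: [-2.1, 0.4, 6.9]
grip_width: 0.013
t 4.72 pos [513.3 252.8  43.6] rot [-1.800e+02 -1.000e-01  2.521e+01] w 13.0 F [-2.1  0.4  6.9] shift [-0.5  0.5  1.6] spin 0.004
```

```bash
python3 -m creep '{"xyz":[[-8,1,0],[-8,-2,0],[-8,2,0],[-8,-2,0],[-8,1,0]],"spin":[0,0,0,0,0]}'; python3 d.py 513 252.1 42 25
python3 -m creep '{"xyz":[[-10,1,0],[-10,-1,0],[-15,0,0],[-15,0,0],[-15,0,0]],"spin":[0,0,0,0,0]}'; python3 d.py 513 252.1 42 25
```

```text
time_s: 5.35
ee_pos: [0.478, 0.236, 0.0436]
eef_rot: [3.141, -0.005, 0.44]
force: [6.7, 5.2, -2.0]
grip_width: 0.0132
t 5.35 pos [478.  236.   43.6] rot [179.99  -0.29  25.2 ] w 13.2 F [ 6.7  5.2 -2. ] shift [38.5  0.4  1.8] spin 0.003
time_s: 5.98
ee_pos: [0.4168, 0.2073, 0.0423]
eef_rot: [3.142, 0.001, 0.44]
force: [-0.4, 0.0, -2.2]
grip_width: 0.0134
t 5.97 pos [416.8 207.3  42.3] rot [1.80e+02 5.00e-02 2.52e+01] w 13.4 F [-0.4  0.  -2.2] shift [106.1   0.4   0.2] spin 0.003
```

```bash
python3 -m creep '{"xyz":[[-8,0,0],[0,0,-10],[0,0,0]],"spin":[0,0,0]}'
python3 - <<'E'
from h import *
m=ctrl.camera_model("wrist");np.savez("w2",**m);im=ctrl.camera("wrist");cv2.imwrite("pics/w2.png",im[:,:,::-1])
E
python3 d.py 509 82 60 -2.6
```

```text
time_s: 6.35
ee_pos: [0.4114, 0.2047, 0.0535]
eef_rot: [3.141, -0.002, 0.44]
force: [-0.0, -0.2, -2.8]
grip_width: 0.0131
t 6.40 pos [411.2 204.6  53. ] rot [ 1.80e+02 -8.00e-02  2.52e+01] w 13.0 F [-0.4  0.3 -3.9] shift [ 36.3 152.6  -6.9] spin 0.485
```

View pics/w2.png

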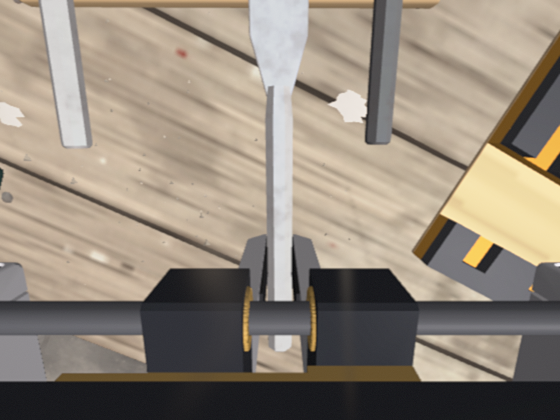

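```bash
python3 -m creep '{"xyz":[[0,0,-15],[0,0,0],[0,0,0],[0,0,0],[0,0,0]],"spin":[0,0.165,0.16,0.16,0]}'; python3 d.py 509.5 82 60 -2.6
```

```text
time_s: 7.02
ee_pos: [0.4109, 0.2044, 0.0681]
eef_rot: [-3.141, -0.001, -0.044]
force: [0.4, -0.5, -3.3]
grip_width: 0.0133
t 7.03 pos [410.9 204.4  68.1] rot [-1.7999e+02 -3.0000e-02 -2.5400e+00] w 13.3 F [ 0.4 -0.5 -3.3] shift [104.  117.9   8.1] spin 0.001
```

```bash
python3 -m creep '{"xyz":[[35,40,0],[35,40,0],[34,38,0],[0,0,14],[0,0,0]],"spin":[0,0,0,0,0]}'
python3 - <<'E'
from h import *
m=ctrl.camera_model("wrist");np.savez("w3",**m);im=ctrl.camera("wrist");cv2.imwrite("pics/w3.png",im[:,:,::-1])
im=ctrl.camera("top");crop(im,205,180,325,265,6,"t3.png")
E
python3 d.py 509.5 82 28 -2.6
```

```text
time_s: 7.65
ee_pos: [0.5081, 0.0819, 0.0525]
eef_rot: [3.141, 0.003, -0.043]
force: [0.2, 0.4, -3.2]
grip_width: 0.013
t 7.75 pos [508.6  82.5  53.5] rot [-1.80e+02  4.00e-02 -2.45e+00] w 13.0 F [ 0.3  0.6 -3.4] shift [ 1.   0.5 25.5] spin 0.003
```

View pics/w3.png

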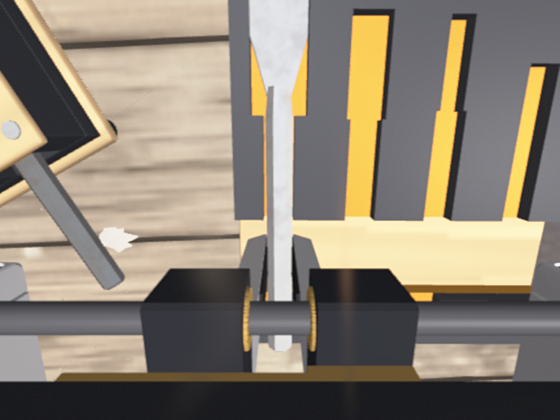

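View pics/t3.png

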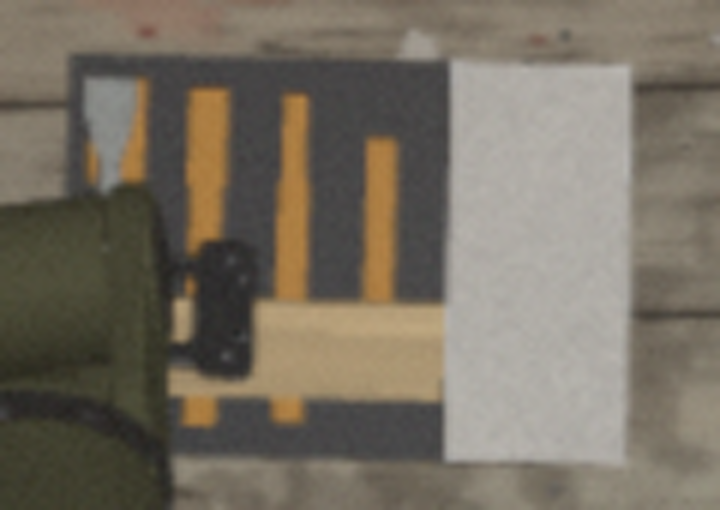

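Run:
```python
from h import *
g=lambda x,y,k,ox,oy:((x+.5)/k-.5+ox,(y+.5)/k-.5+oy)
print("tip",ray("top",*g(112,79,6,205,180),.044).round(4),"cav end",ray("top",*g(117,77,6,205,180),.016).round(4))
m=dict(np.load("w3.npz"))
print("cav step",ray(None,279,114,.016,m).round(4))
print("tool head end",ray(None,281,349,.054,m).round(4), "shoulder",ray(None,279,88,.054,m).round(4))
```

```text
tip [0.6408 0.0768 0.044 ] cav end [0.6464 0.0775 0.016 ]
cav step [0.589  0.0781 0.016 ]
tool head end [0.4556 0.0826 0.054 ] shoulder [0.5986 0.0777 0.054 ]
```

```bash
python3 -m creep '{"xyz":[[2,0,10],[0,0.3,8],[0,0,3],[0,0,2]],"spin":[0,0,0,0]}'; python3 d.py 511 82 28 -2.6;python3 -m creep '{"xyz":[[0,0,2],[0,0,1],[0,0,0]],"spin":[0,0,0]}'; python3 d.py 511 82 28 -2.6
```

```text
time_s: 8.25
ee_pos: [0.511, 0.0814, 0.0302]
eef_rot: [3.142, 0.0, -0.045]
force: [-1.0, -0.3, -2.9]
grip_width: 0.013
t 8.25 pos [511.   81.4  30.2] rot [ 1.80e+02  2.00e-02 -2.58e+00] w 13.0 F [-1.  -0.3 -2.9] shift [-0.1 -0.6  2.2] spin 0.000
time_s: 8.62
ee_pos: [0.5112, 0.0814, 0.0297]
eef_rot: [3.142, -0.0, -0.045]
force: [-16.5, -2.4, 31.7]
grip_width: 0.013
t 8.62 pos [511.2  81.4  29.7] rot [ 1.80e+02 -2.00e-02 -2.58e+00] w 13.0 F [-16.5  -2.4  31.7] shift [-0.2 -0.6  1.7] spin 0.000
```

```bash
python3 -m creep '{"xyz":[[0,0,-1],[0,0,0],[0,0,0],[0,0,-30],[0,0,-40]],"spin":[0,0,0,0,0]}' 30 20; python3 -m creep '{"xyz":[[-30,0,-50],[-40,0,-10],[0,0,0]],"spin":[0,0,0]}'
python3 - <<'E'
from h import *
m=ctrl.camera_model("wrist");np.savez("w4",**m);im=ctrl.camera("wrist");cv2.imwrite("pics/w4.png",im[:,:,::-1])
E
python3 d.py 511 82 28 -2.6
```

```text
time_s: 9.25
ee_pos: [0.5106, 0.0813, 0.0985]
eef_rot: [3.141, 0.002, -0.045]
force: [-0.1, 0.0, -0.6]
grip_width: 0.0296
time_s: 9.62
ee_pos: [0.4402, 0.0847, 0.1595]
eef_rot: [-3.141, -0.002, -0.045]
force: [0.2, -1.0, -0.3]
grip_width: 0.0298
t 9.68 pos [441.1  84.6 159. ] rot [-1.7999e+02 -8.0000e-02 -2.5700e+00] w 30.1 F [-0.2 -0.7 -0. ] shift [ 69.7  -0.5 131.1] spin 0.000
```

View pics/w4.png

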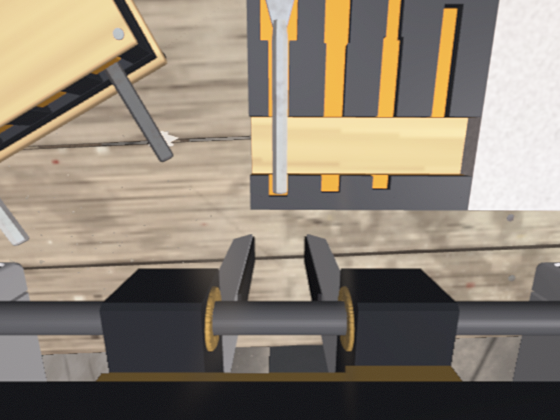

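Run:
```python
from h import *
im=cv2.imread("pics/w4.png")[:,:,::-1];crop(im,240,0,320,215,3.6,"w4a.png")
m=dict(np.load("w4.npz"));im=ctrl.camera("side");crop(im,225,185,335,275,7,"s4.png")
```

```text
(no output)
```

View pics/w4a.png

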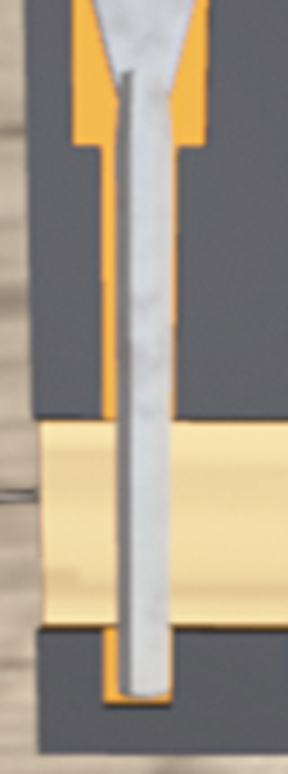

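View pics/s4.png

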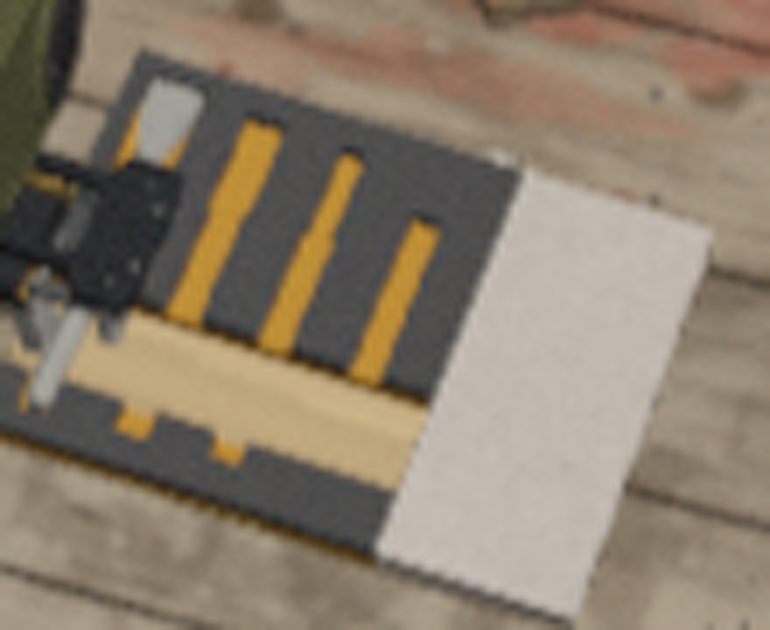

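```bash
python3 d.py 467.3 351.3 150 25
```

```text
t 9.72 pos [441.6  84.5 158.5] rot [-1.7999e+02 -4.0000e-02 -2.5900e+00] w 30.1 F [ 0.5  0.1 -0.8] shift [  13.6 -267.7    8.6] spin -0.481
```

```bash
python3 -m creep '{"xyz":[[0,-55,0],[0,-55,0],[4,-55,0],[5,-55,0],[5,-48,0]],"spin":[0,0,0,0,0]}' 36; python3 -m creep '{"xyz":[[0,0,0],[0,0,0],[0,0,0],[0,0,0]],"spin":[-0.16,-0.16,-0.16,0]}'
python3 - <<'E'
from h import *
im=ctrl.camera("side");crop(im,225,185,335,275,7,"s5.png")
im=ctrl.camera("top");crop(im,205,180,325,265,6,"t5.png")
im=ctrl.camera("wrist");cv2.imwrite("pics/w5.png",im[:,:,::-1])
E
python3 d.py 467.3 351.3 42 25
```

```text
time_s: 10.35
ee_pos: [0.4678, 0.3538, 0.1572]
eef_rot: [3.141, 0.001, -0.045]
force: [0.1, -0.9, -0.0]
grip_width: 0.0358
time_s: 10.85
ee_pos: [0.4677, 0.3517, 0.1573]
eef_rot: [3.141, 0.001, 0.434]
force: [-0.3, 1.0, 0.3]
grip_width: 0.036
t 11.00 pos [467.5 351.6 157.9] rot [1.7999e+02 4.0000e-02 2.4710e+01] w 36.0 F [ 0.7  0.5 -1.1] shift [-3.000e-01  1.000e-01  1.159e+02] spin -0.005
```

View pics/s5.png

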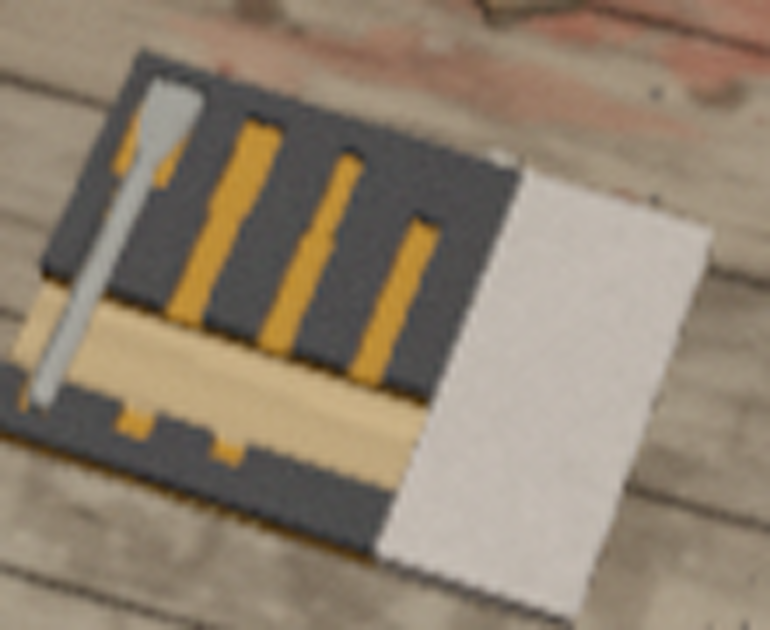

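View pics/t5.png

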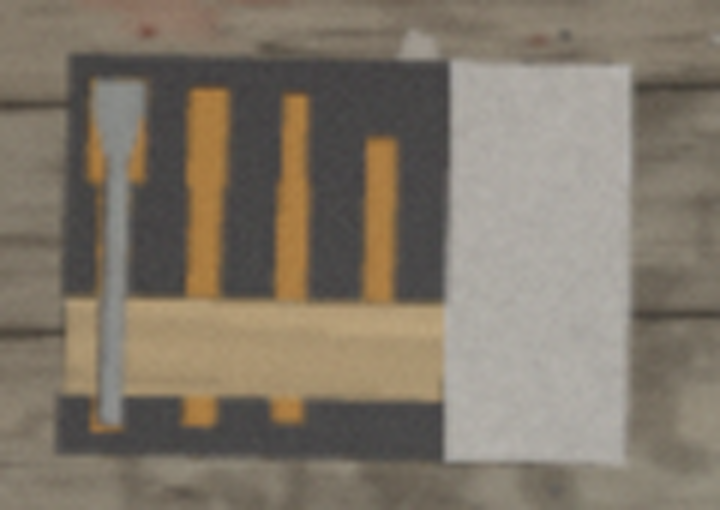

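View pics/w5.png

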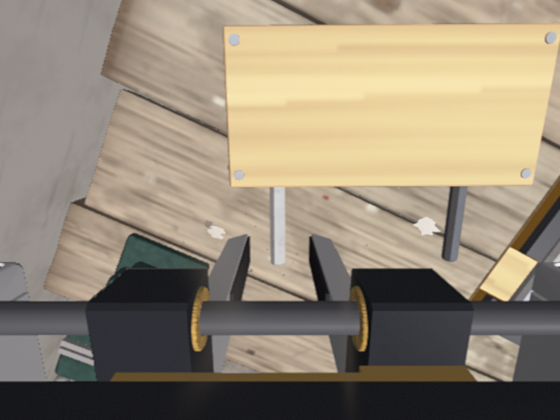

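Run:
```python
from h import *
g=lambda p,k,ox,oy:((p[0]+.5)/k-.5+ox,(p[1]+.5)/k-.5+oy)
for n,a,b in [("trayTL",(70,57),(143,50)),("trayTR",(630,63),(712,232)),("foam/white",(450,60),(522,172)),("bl white",(445,462),(378,552)),("tipL",(92,82),(152,78)),("tipR",(146,82),(206,97)),("head",(112,424),(40,408)),("cavclawTL",(189,88),(250,122)),("cavptTR",(309,95),(361,157)),("ptend",(288,422),(228,463))]:
    print(n,tri(g(a,6,205,180),g(b,7,225,185)).round(4))
```

```text
trayTL [0.658  0.0993 0.0241]
trayTR [ 0.6472 -0.2085  0.0141]
foam/white [ 0.6511 -0.108   0.0164]
bl white [ 0.4295 -0.1     0.0225]
tipL [0.6432 0.0882 0.0253]
tipR [0.643  0.0591 0.0209]
head [0.4554 0.0809 0.017 ]
cavclawTL [0.6409 0.0358 0.0106]
cavptTR [ 0.6324 -0.029   0.0225]
ptend [ 0.454  -0.0157  0.018 ]
```

```bash
python3 -m creep '{"xyz":[[0,0,45],[0,0,45],[0,0,26],[0,0,0]],"spin":[-0.005,0,0,0]}' 36 20
python3 -m creep '{"xyz":[[0,0,0],[0,0,0],[0,0,0],[0,0,0]],"spin":[0,0,0,0]}' 0 45; python3 d.py 467.3 351.3 42 25
```

```text
time_s: 11.5
ee_pos: [0.4666, 0.351, 0.0407]
eef_rot: [3.141, 0.004, 0.438]
force: [0.6, -0.5, 0.3]
grip_width: 0.0361
time_s: 12.0
ee_pos: [0.4676, 0.3522, 0.0435]
eef_rot: [-3.141, -0.002, 0.44]
force: [-2.5, 1.9, 5.8]
grip_width: 0.0129
t 12.00 pos [467.6 352.2  43.5] rot [-1.7997e+02 -1.0000e-01  2.5220e+01] w 12.9 F [-2.5  1.9  5.8] shift [-0.6  0.7  1.5] spin 0.004
```

```bash
python3 -m creep '{"xyz":[[-8,1,0],[-8,-2,0],[-8,2,0],[-8,-2,0],[-8,1,0]],"spin":[0,0,0,0,0]}'
python3 -m creep '{"xyz":[[-10,1,0],[-10,-1,0],[-15,0,0],[-15,0,0],[-15,0,0]],"spin":[0,0,0,0,0]}'; python3 -m creep '{"xyz":[[-8,0,0],[0,0,0]],"spin":[0,0]}'
python3 - <<'E'
from h import *
m=ctrl.camera_model("wrist");np.savez("w6",**m);im=ctrl.camera("wrist");cv2.imwrite("pics/w6.png",im[:,:,::-1])
E
python3 d.py 467.3 351.3 42 25
```

```text
time_s: 12.62
ee_pos: [0.4324, 0.3352, 0.0434]
eef_rot: [-3.141, -0.005, 0.44]
force: [8.0, 4.3, -2.0]
grip_width: 0.0131
time_s: 13.25
ee_pos: [0.3713, 0.3064, 0.0422]
eef_rot: [3.141, 0.001, 0.44]
force: [0.1, 0.9, -3.1]
grip_width: 0.0133
time_s: 13.5
ee_pos: [0.3648, 0.3034, 0.0425]
eef_rot: [3.142, 0.0, 0.44]
force: [0.7, 0.9, -2.1]
grip_width: 0.0128
t 13.55 pos [365.2 303.6  42.6] rot [-1.80e+02 -1.00e-02  2.52e+01] w 13.4 F [ 0.1  0.4 -3.6] shift [112.7   0.3   0.6] spin 0.004
```

View pics/w6.png

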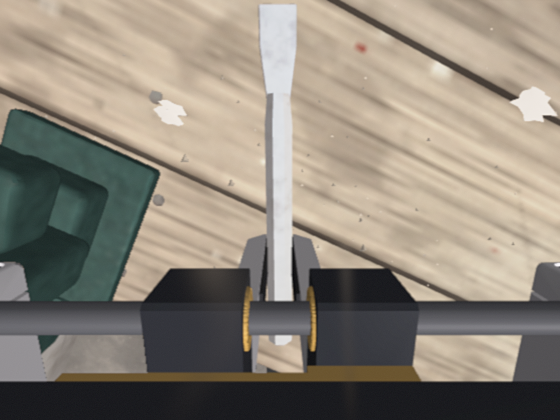

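```bash
python3 -m creep '{"xyz":[[0,0,-28],[0,0,0],[0,0,0],[0,0,0],[0,0,0]],"spin":[0,0.165,0.16,0.16,0]}'; python3 -m creep '{"xyz":[[0,45,0],[0,45,0],[0,40,0],[0,0,0]],"spin":[0,0,0,0]}'; python3 d.py 508.3 32.5 54 -2.6
```

```text
time_s: 14.18
ee_pos: [0.3654, 0.3036, 0.0705]
eef_rot: [-3.141, -0.0, -0.044]
force: [0.0, 0.2, -3.1]
grip_width: 0.013
time_s: 14.68
ee_pos: [0.3593, 0.172, 0.0706]
eef_rot: [3.141, -0.0, -0.044]
force: [0.7, 1.0, -1.4]
grip_width: 0.0129
t 14.68 pos [359.3 172.   70.6] rot [179.99  -0.    -2.52] w 12.9 F [ 0.7  1.  -1.4] shift [155.  132.9  16.6] spin 0.001
```

```bash
python3 -m creep '{"xyz":[[39,33,0],[39,33,0],[39,33,0],[38,34,5],[0,0,11]],"spin":[0,0,0,0,0]}'; python3 -m creep '{"xyz":[[0,0,0]],"spin":[0]}'
python3 - <<'E'
from h import *
m=ctrl.camera_model("wrist");np.savez("w7",**m);im=ctrl.camera("wrist");cv2.imwrite("pics/w7.png",im[:,:,::-1])
im=ctrl.camera("top");crop(im,205,180,325,265,6,"t7.png")
E
python3 d.py 508.3 32.5 28 -2.6
```

```text
time_s: 15.3
ee_pos: [0.5104, 0.0323, 0.0543]
eef_rot: [3.142, -0.002, -0.045]
force: [-0.5, 0.7, -3.5]
grip_width: 0.0129
time_s: 15.42
ee_pos: [0.5072, 0.0344, 0.0534]
eef_rot: [-3.142, 0.002, -0.043]
force: [-0.0, 0.1, -1.9]
grip_width: 0.0132
t 15.53 pos [507.6  34.7  54.5] rot [-1.7999e+02  3.0000e-02 -2.4600e+00] w 13.4 F [-0.1 -0.  -3.2] shift [ 0.9  2.2 26.5] spin 0.002
```

View pics/w7.png

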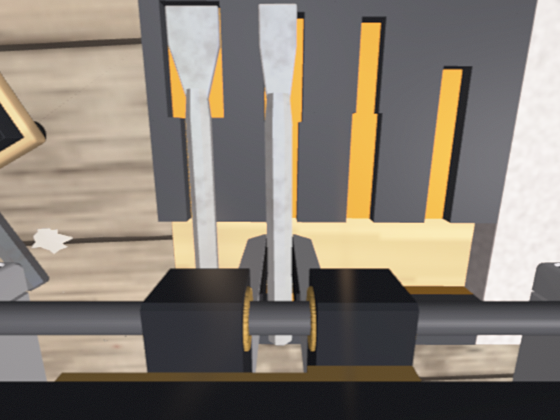

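View pics/t7.png

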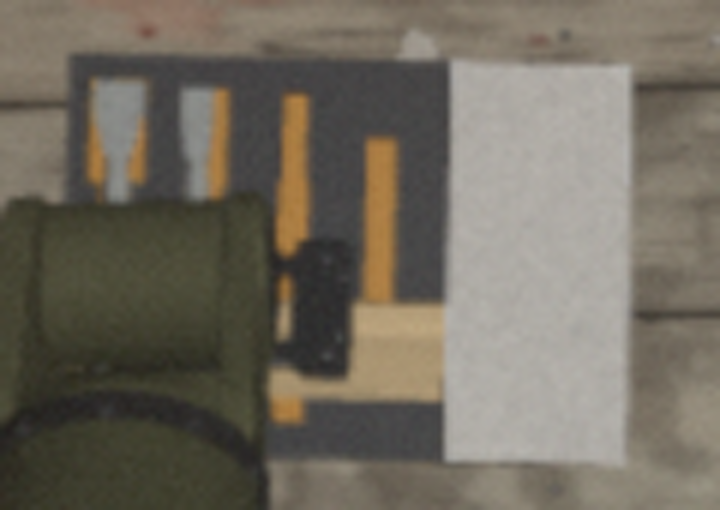

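Run:
```python
from h import *
m=dict(np.load("w7.npz"))
print("claw tip",ray(None,278,5,.047,m).round(4),"cav end floor (occluded by far wall? no, far wall visible)",ray(None,300,14,.016,m).round(4), "top edge",ray(None,300,11,.026,m).round(4))
print("flat tip",ray(None,193,6,.022,m).round(4), "cav corner top",ray(None,166,2,.026,m).round(4))
print("step",ray(None,296,121,.016,m).round(4))
```

```text
claw tip [0.6353 0.029  0.047 ] cav end floor (occluded by far wall? no, far wall visible) [0.6413 0.0166 0.016 ] top edge [0.6395 0.0173 0.026 ]
flat tip [0.6457 0.0747 0.022 ] cav corner top [0.6467 0.0879 0.026 ]
step [0.5837 0.0205 0.016 ]
```

```bash
python3 -m creep '{"xyz":[[1.6,2.3,10],[0,0,9],[0,0,3],[0,0,2]],"spin":[0,0,0,0]}'; python3 d.py 509.3 32.2 28 -2.6;python3 -m creep '{"xyz":[[0,0,2],[0,0,1],[0,0,0]],"spin":[0,0,0]}'; python3 d.py 509.3 32.2 28 -2.6
```

```text
time_s: 16.02
ee_pos: [0.5094, 0.0315, 0.0302]
eef_rot: [-3.142, 0.0, -0.045]
force: [-0.6, 0.0, -2.9]
grip_width: 0.0128
t 16.02 pos [509.4  31.5  30.2] rot [-1.80e+02  1.00e-02 -2.58e+00] w 12.8 F [-0.6  0.  -2.9] shift [-0.2 -0.7  2.2] spin 0.000
time_s: 16.4
ee_pos: [0.5096, 0.0314, 0.0296]
eef_rot: [3.142, -0.0, -0.045]
force: [-15.0, -0.5, 31.0]
grip_width: 0.0129
t 16.40 pos [509.6  31.4  29.6] rot [ 1.80e+02 -2.00e-02 -2.58e+00] w 12.9 F [-15.   -0.5  31. ] shift [-0.4 -0.8  1.6] spin 0.000
```

```bash
python3 -m creep '{"xyz":[[0,0,-1],[0,0,0],[0,0,0],[0,0,-40],[0,0,-40]],"spin":[0,0,0,0,0]}' 30 20; python3 -m creep '{"xyz":[[-25,0,-30],[-25,0,0],[0,0,0]],"spin":[0,0,0]}'
python3 - <<'E'
from h import *
m=ctrl.camera_model("wrist");np.savez("w8",**m);im=ctrl.camera("wrist");cv2.imwrite("pics/w8.png",im[:,:,::-1])
E
python3 d.py 536.5 202.9 110 25
```

```text
time_s: 17.02
ee_pos: [0.5093, 0.0314, 0.1091]
eef_rot: [3.142, 0.001, -0.045]
force: [-0.7, 0.2, -0.3]
grip_width: 0.0299
time_s: 17.4
ee_pos: [0.4589, 0.0337, 0.1387]
eef_rot: [-3.142, -0.0, -0.045]
force: [-0.6, -0.6, 0.9]
grip_width: 0.0299
t 17.45 pos [459.7  33.6 138.6] rot [-1.80e+02 -3.00e-02 -2.59e+00] w 29.9 F [-0.1  0.9 -0.1] shift [  69.  -172.6   28.7] spin -0.482
```

View pics/w8.png

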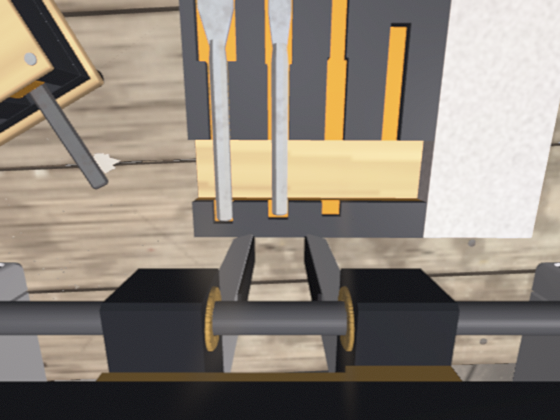

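```bash
python3 -m creep '{"xyz":[[10,-57,0],[29,-57,0],[30,-58,0],[0,0,0],[0,0,0]],"spin":[0,0,0,-0.16,-0.16]}' 36; python3 -m creep '{"xyz":[[0,0,0],[0,0,28],[0,0,0]],"spin":[-0.162,0,0]}'
python3 - <<'E'
from h import *
im=ctrl.camera("wrist");cv2.imwrite("pics/w9.png",im[:,:,::-1])
im=ctrl.camera("top");crop(im,205,180,325,265,6,"t9.png")
im=ctrl.camera("side");crop(im,225,185,335,275,7,"s9.png")
E
python3 d.py 536.5 202.9 42 25
```

```text
time_s: 18.08
ee_pos: [0.5348, 0.1994, 0.1372]
eef_rot: [3.142, 0.001, 0.281]
force: [0.1, -0.1, 0.3]
grip_width: 0.0362
time_s: 18.45
ee_pos: [0.5337, 0.1984, 0.1083]
eef_rot: [-3.141, 0.004, 0.436]
force: [-1.0, -0.7, -0.3]
grip_width: 0.0361
t 18.60 pos [534.7 198.8 111.1] rot [ 1.800e+02 -4.000e-02  2.501e+01] w 36.0 F [-0.1  0.7 -0.2] shift [ 3.3 -3.  69.1] spin 0.000
```

View pics/w9.png

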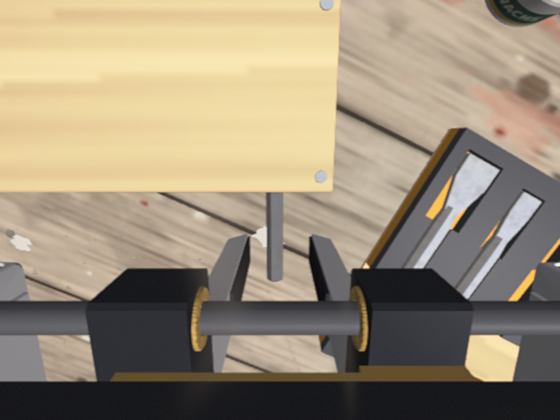

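View pics/t9.png

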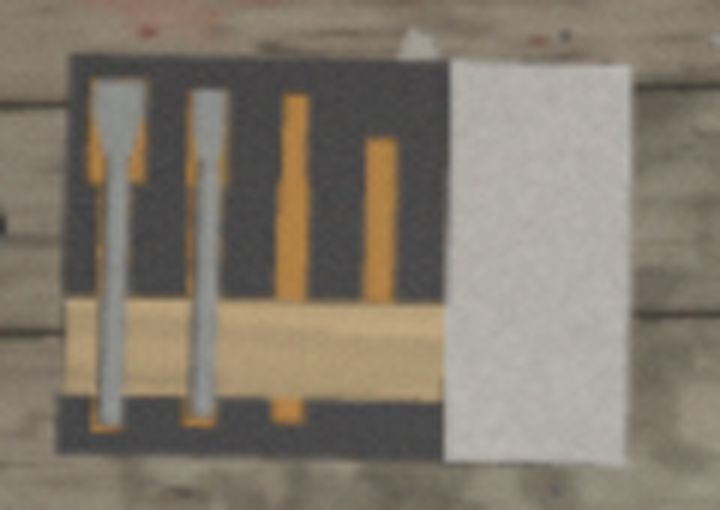

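```bash
python3 -m creep '{"xyz":[[3.3,-3,40],[0,0,28],[0,0,0]],"spin":[0,0,0]}' 36 20
python3 -m creep '{"xyz":[[0,0,0],[0,0,0],[0,0,0],[0,0,0]],"spin":[0,0,0,0]}' 0 45; python3 d.py 536.5 202.9 42 25
```

```text
time_s: 18.98
ee_pos: [0.5354, 0.2026, 0.0416]
eef_rot: [-3.141, 0.002, 0.437]
force: [0.6, -0.5, 1.4]
grip_width: 0.036
time_s: 19.48
ee_pos: [0.5363, 0.203, 0.0435]
eef_rot: [3.141, -0.002, 0.437]
force: [-1.5, 1.0, 7.3]
grip_width: 0.0123
t 19.48 pos [536.3 203.   43.5] rot [ 1.7999e+02 -9.0000e-02  2.5040e+01] w 12.3 F [-1.5  1.   7.3] shift [0.1 0.2 1.5] spin 0.001
```

```bash
python3 -m creep '{"xyz":[[-8,1,0],[-8,-2,0],[-8,2,0],[-8,-2,0],[-8,1,0]],"spin":[0,0,0,0,0]}'
python3 -m creep '{"xyz":[[-10,1,0],[-10,-1,0],[-15,0,0],[-15,0,0],[-15,0,0]],"spin":[0,0,0,0,0]}'; python3 -m creep '{"xyz":[[-8,0,0],[0,0,-15],[0,0,-10],[0,0,0]],"spin":[0,0,0,0]}'
python3 - <<'E'
from h import *
m=ctrl.camera_model("wrist");np.savez("w10",**m);im=ctrl.camera("wrist");cv2.imwrite("pics/w10.png",im[:,:,::-1])
E
python3 d.py 505.5 -16 54 -2.6
```

```text
time_s: 20.1
ee_pos: [0.5008, 0.1863, 0.0434]
eef_rot: [3.141, -0.004, 0.437]
force: [7.4, 4.4, -1.5]
grip_width: 0.0123
time_s: 20.72
ee_pos: [0.4397, 0.158, 0.0423]
eef_rot: [-3.142, 0.001, 0.437]
force: [-0.0, -0.5, -1.3]
grip_width: 0.012
time_s: 21.22
ee_pos: [0.4343, 0.1552, 0.0686]
eef_rot: [3.141, -0.002, 0.437]
force: [0.5, -0.5, -2.2]
grip_width: 0.0124
t 21.27 pos [433.9 155.1  67.9] rot [ 1.7999e+02 -7.0000e-02  2.5030e+01] w 12.4 F [-0.3 -0.  -2.6] shift [ -7.6 185.3  14. ] spin 0.482
```

View pics/w10.png

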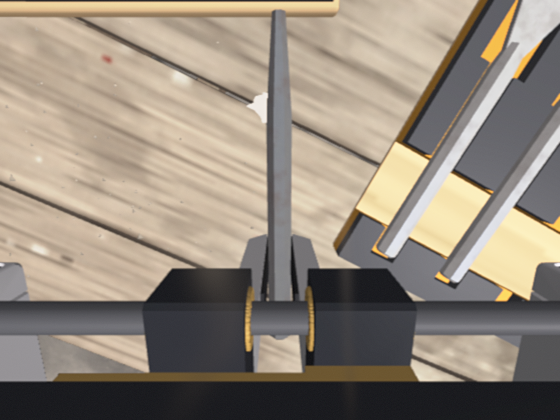

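```bash
python3 -m creep '{"xyz":[[0,0,0],[0,0,0],[0,0,0],[0,0,0]],"spin":[0.165,0.16,0.157,0]}'; python3 d.py 506.3 -16.3 54 -2.6
```

```text
time_s: 21.78
ee_pos: [0.4334, 0.155, 0.0671]
eef_rot: [3.141, 0.001, -0.044]
force: [-0.7, -0.2, -2.3]
grip_width: 0.0121
t 21.77 pos [433.4 155.   67.1] rot [ 1.7999e+02  3.0000e-02 -2.5300e+00] w 12.1 F [-0.7 -0.2 -2.3] shift [ 80.4 167.9  13.1] spin 0.001
```

```bash
python3 -m creep '{"xyz":[[20,42,0],[20,42,0],[20,42,0],[20,42,4],[0,0,9]],"spin":[0,0,0,0,0]}'; python3 -m creep '{"xyz":[[0,0,0],[0,0,0]],"spin":[0,0]}'
python3 - <<'E'
from h import *
m=ctrl.camera_model("wrist");np.savez("w11",**m);im=ctrl.camera("wrist");cv2.imwrite("pics/w11.png",im[:,:,::-1])
E
python3 d.py 506.3 -16.3 28 -2.6
```

```text
time_s: 22.4
ee_pos: [0.5067, -0.0188, 0.0542]
eef_rot: [3.141, -0.001, -0.044]
force: [-0.4, -0.3, -2.8]
grip_width: 0.0121
time_s: 22.65
ee_pos: [0.5055, -0.0155, 0.0545]
eef_rot: [-3.141, 0.0, -0.043]
force: [0.7, 0.8, -1.8]
grip_width: 0.0121
t 22.70 pos [505.7 -15.6  54.7] rot [-1.80e+02 -1.00e-02 -2.46e+00] w 12.0 F [ 0.9 -1.1 -1.8] shift [ 0.7  0.7 26.7] spin 0.002
```

View pics/w11.png

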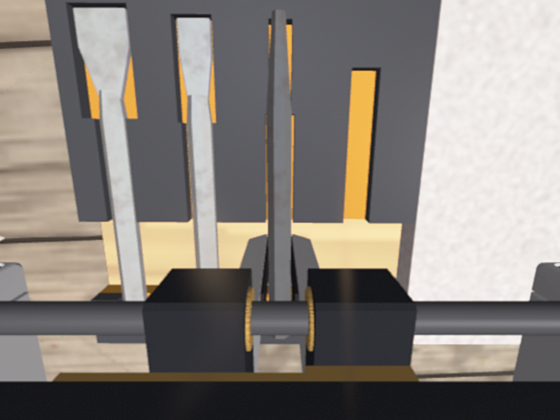

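```bash
python3 - <<'E'
from h import *
m=dict(np.load("w11.npz"))
print(ray(None,279,11,.047,m).round(4),ray(None,290,25,.016,m).round(4),ray(None,290,20,.026,m).round(4))
E
python3 -m creep '{"xyz":[[1.2,0.5,10],[0,0,9],[0,0,3],[0,0,2]],"spin":[0,0,0,0]}'; python3 d.py 506.3 -16.3 28 -2.6
```

```text
[ 0.6316 -0.0212  0.047 ] [ 0.6349 -0.0276  0.016 ] [ 0.6342 -0.0272  0.026 ]
time_s: 23.2
ee_pos: [0.5069, -0.017, 0.0301]
eef_rot: [-3.142, 0.0, -0.045]
force: [0.1, -0.2, -1.6]
grip_width: 0.0122
t 23.20 pos [506.9 -17.   30.1] rot [-1.80e+02  2.00e-02 -2.58e+00] w 12.2 F [ 0.1 -0.2 -1.6] shift [-0.6 -0.7  2.1] spin 0.000
```

```bash
python3 -m creep '{"xyz":[[-0.6,-0.4,2],[0,0,1],[0,0,0]],"spin":[0,0,0]}'; python3 d.py 506.3 -16.3 28 -2.6; python3 -m creep '{"xyz":[[0,0,-1],[0,0,0],[0,0,0],[0,0,-40],[0,0,-40]],"spin":[0,0,0,0,0]}' 30 20; python3 -m creep '{"xyz":[[-25,0,-30],[-25,0,0],[0,0,0]],"spin":[0,0,0]}'
python3 - <<'E'
from h import *
m=ctrl.camera_model("wrist");np.savez("w12",**m);im=ctrl.camera("wrist");cv2.imwrite("pics/w12.png",im[:,:,::-1])
im=ctrl.camera("top");cv2.imwrite("pics/t12.png",im[:,:,::-1])
E
python3 d.py 440 -250 160 0
```

```text
time_s: 23.58
ee_pos: [0.507, -0.0169, 0.0296]
eef_rot: [3.141, -0.002, -0.045]
force: [-11.7, -1.8, 26.4]
grip_width: 0.0124
t 23.57 pos [507.  -16.9  29.6] rot [ 1.7997e+02 -1.0000e-01 -2.5900e+00] w 12.4 F [-11.7  -1.8  26.4] shift [-0.7 -0.6  1.6] spin 0.000
time_s: 24.2
ee_pos: [0.5061, -0.0166, 0.1091]
eef_rot: [-3.142, 0.001, -0.045]
force: [1.0, -0.9, -0.2]
grip_width: 0.0302
time_s: 24.58
ee_pos: [0.4558, -0.0143, 0.1387]
eef_rot: [3.142, -0.0, -0.045]
force: [-0.1, -0.6, 0.5]
grip_width: 0.0299
t 24.68 pos [456.9 -14.4 138.4] rot [-1.80e+02 -2.00e-02 -2.59e+00] w 30.2 F [ 0.2  0.1 -0.8] shift [ -6.3 236.1 -21.6] spin -0.045
```

View pics/w12.png

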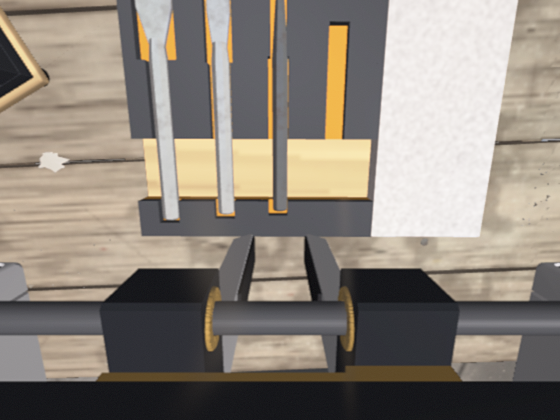

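View pics/t12.png

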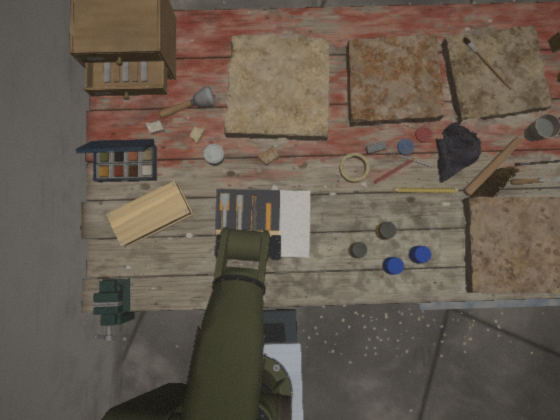

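```bash
python3 -m creep '{"xyz":[[0,55,-5],[0,55,-5],[0,55,-5],[-3,40,-5],[-3,30,0]],"spin":[0,0,0,0,-0.045]}' 90 25; python3 -m creep '{"xyz":[[0,0,0],[0,0,0]],"spin":[0,0]}'
python3 - <<'E'
from h import *
m=ctrl.camera_model("wrist");np.savez("w13",**m);im=ctrl.camera("wrist");cv2.imwrite("pics/w13.png",im[:,:,::-1])
im=ctrl.camera("top");cv2.imwrite("pics/t13.png",im[:,:,::-1]);crop(im,205,180,325,265,6,"t13c.png")
im=ctrl.camera("side");crop(im,225,185,335,275,7,"s13c.png")
E
python3 d.py 444 -350 160 0
```

```text
time_s: 25.3
ee_pos: [0.4401, -0.251, 0.1582]
eef_rot: [-3.142, 0.0, -0.0]
force: [-0.3, 0.1, -0.7]
grip_width: 0.0761
time_s: 25.55
ee_pos: [0.4401, -0.2484, 0.1579]
eef_rot: [-3.141, 0.001, -0.001]
force: [0.0, 0.4, 0.3]
grip_width: 0.0898
t 25.70 pos [ 440.2 -248.1  158.3] rot [-1.7999e+02  1.0000e-02  4.0000e-02] w 90.0 F [ 0.1  0.1 -0.7] shift [  3.8 101.9  -1.7] spin 0.001
```

View pics/w13.png

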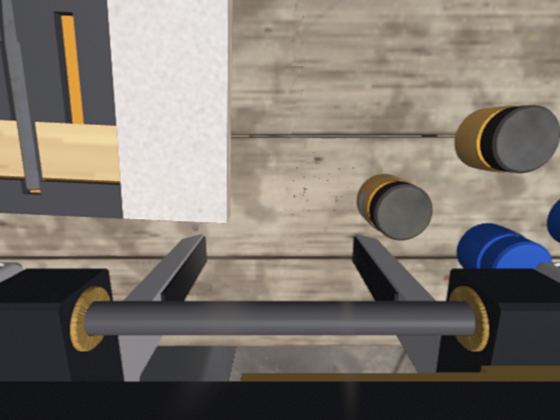

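View pics/t13c.png

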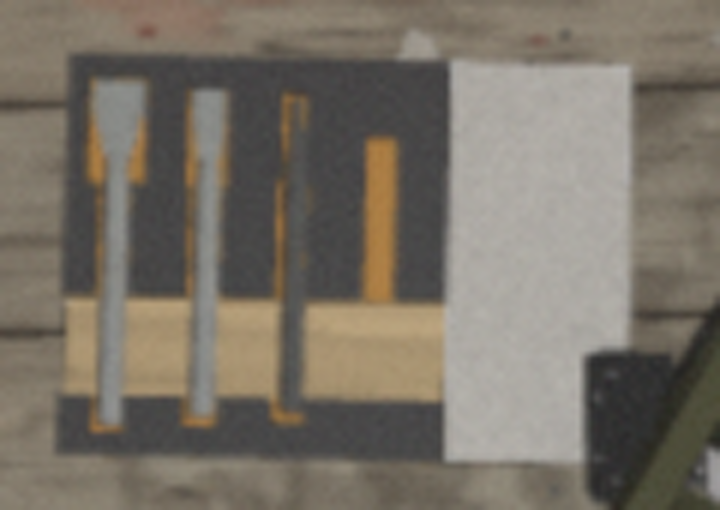

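View pics/s13c.png

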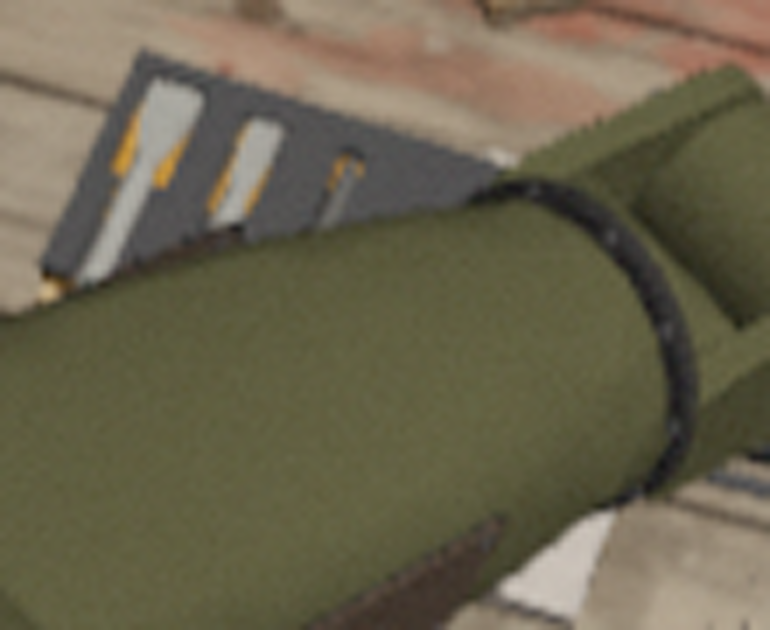

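```bash
python3 - <<'E'
from h import *
m=dict(np.load("w13.npz"));j=dict(np.load("w_jars.npz"))
print("o",ray(None,403.5,210.5,.062,m).round(4),ray(None,330,186,.062,j).round(4))
print("y",ray(None,526,138.5,.060,m).round(4),ray(None,425,128.5,.060,j).round(4))
print("b1",ray(None,424,232,.060,j).round(4),"b2",ray(None,508,203,.060,j).round(4))
# strip corners
for p in [(108,0),(230,0),(230,222),(122,217)]: print(ray(None,*p,.026,m).round(4))
E
python3 d.py 442.5 -351 160 0
```

```text
o [ 0.4469 -0.3536  0.062 ] [ 0.4469 -0.3533  0.062 ]
y [ 0.506  -0.4472  0.06  ] [ 0.5057 -0.4476  0.06  ]
b1 [ 0.3958 -0.459   0.06  ] b2 [ 0.4285 -0.5454  0.06  ]
[ 0.6173 -0.1072  0.026 ]
[ 0.6172 -0.2081  0.026 ]
[ 0.4264 -0.201   0.026 ]
[ 0.4314 -0.0965  0.026 ]
t 25.70 pos [ 440.2 -248.1  158.3] rot [-1.7999e+02  1.0000e-02  4.0000e-02] w 90.0 F [ 0.1  0.1 -0.7] shift [  2.3 102.9  -1.7] spin 0.001
```

```bash
python3 -m creep '{"xyz":[[3,53,10],[3,52,20],[0,0,25],[0,0,0],[0,0,0]],"spin":[0,0,0,0,0]}' 90 25
python3 - <<'E'
from h import *
m=ctrl.camera_model("wrist");np.savez("w14",**m);im=ctrl.camera("wrist");cv2.imwrite("pics/w14.png",im[:,:,::-1])
E
python3 d.py 446.5 -353 36 0
```

```text
time_s: 26.32
ee_pos: [0.4464, -0.3534, 0.1046]
eef_rot: [3.141, -0.001, 0.001]
force: [-0.2, -0.7, 0.4]
grip_width: 0.0899
t 26.38 pos [ 446.5 -353.5  104.8] rot [ 1.7993e+02 -8.0000e-02  4.0000e-02] w 90.0 F [-0.1  0.6 -0.2] shift [-0.1 -0.6 68.8] spin 0.001
```

View pics/w14.png

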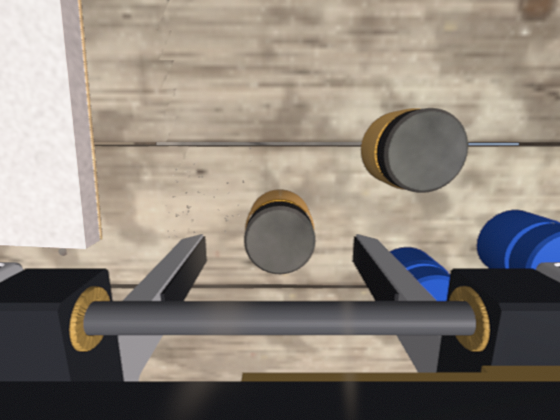

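```bash
python3 -m creep '{"xyz":[[0,-0.5,40],[0,0,29],[0,0,0]],"spin":[0,0,0]}' 90 25; python3 -m creep '{"xyz":[[0,0,0],[0,0,0],[0,0,0],[0,0,0]],"spin":[0,0,0,0]}' 0 25; python3 d.py 446.5 -353 36 0
```

```text
time_s: 26.75
ee_pos: [0.4456, -0.3525, 0.0339]
eef_rot: [-3.14, 0.001, 0.0]
force: [0.3, -0.0, 0.4]
grip_width: 0.0901
time_s: 27.25
ee_pos: [0.4459, -0.3534, 0.0349]
eef_rot: [3.141, -0.0, -0.0]
force: [1.0, 0.0, -0.8]
grip_width: 0.0533
t 27.25 pos [ 445.9 -353.4   34.9] rot [ 1.7998e+02 -2.0000e-02 -1.0000e-02] w 53.3 F [ 1.   0.  -0.8] shift [ 0.6 -0.4 -1.1] spin -0.000
```

```bash
python3 -m creep '{"xyz":[[0,0,-15],[0,0,-28],[0,0,0]],"spin":[0,0,0]}'; python3 d.py 592 -154.5 78 0
```

```text
time_s: 27.62
ee_pos: [0.4467, -0.3541, 0.0799]
eef_rot: [3.139, -0.003, -0.0]
force: [-0.4, -0.1, -2.2]
grip_width: 0.0511
t 27.62 pos [ 446.7 -354.1   79.9] rot [ 1.7984e+02 -1.7000e-01 -1.0000e-02] w 51.1 F [-0.4 -0.1 -2.2] shift [ 145.3 -199.6    1.8] spin -0.000
```

```bash
python3 - <<'E'
from h import *
im=ctrl.camera("wrist");cv2.imwrite("pics/w15.png",im[:,:,::-1])
E
python3 d.py 592 -154.5 78 0
```

```text
t 27.68 pos [ 446.1 -353.6   78.3] rot [ 1.7993e+02 -8.0000e-02 -1.0000e-02] w 51.1 F [-0.5 -0.4 -1.7] shift [ 145.9 -199.1    0.3] spin -0.000
```

View pics/w15.png

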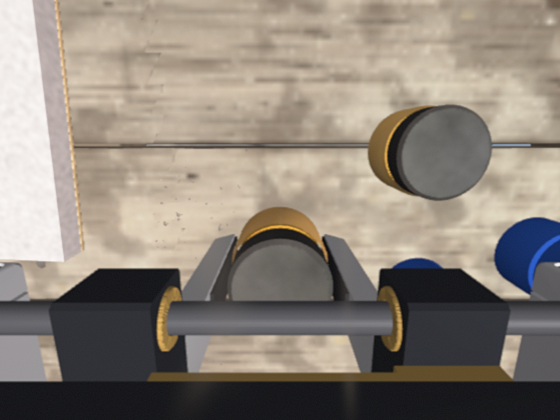

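Held and upright. Carry to the strip.

```bash
python3 -m creep '{"xyz":[[29,-40,0],[29,-40,0],[29,-40,0],[29,-40,0],[30,-39,0]],"spin":[0,0,0,0,0]}'; python3 -m creep '{"xyz":[[0,0,4],[0,0,0]],"spin":[0,0]}'
python3 - <<'E'
from h import *
im=ctrl.camera("wrist");cv2.imwrite("pics/w16.png",im[:,:,::-1])
E
python3 d.py 592 -154.5 61 0
```

```text
time_s: 28.3
ee_pos: [0.5922, -0.1528, 0.0764]
eef_rot: [-3.141, 0.002, -0.0]
force: [0.3, -1.1, -2.2]
grip_width: 0.0513
time_s: 28.55
ee_pos: [0.591, -0.1544, 0.0721]
eef_rot: [-3.141, 0.002, 0.0]
force: [1.5, -0.2, -2.4]
grip_width: 0.0513
t 28.60 pos [ 591.  -154.9   72.6] rot [-1.7998e+02  9.0000e-02 -5.0000e-02] w 51.2 F [-0.9 -0.9 -1. ] shift [ 1.  -0.4 11.6] spin -0.001
```

View pics/w16.png

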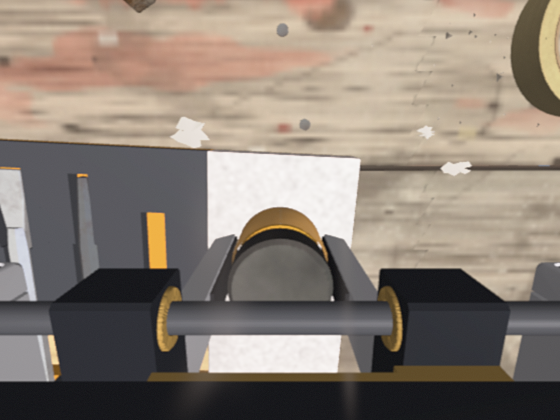

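```bash
python3 -m creep '{"xyz":[[0,0,7],[0,0,3],[0,0,1.5],[0,0,0]],"spin":[0,0,0,0]}'; python3 d.py 592 -154.5 61 0
```

```text
time_s: 29.1
ee_pos: [0.5918, -0.1545, 0.0619]
eef_rot: [-3.142, 0.0, -0.0]
force: [0.8, -0.1, -1.5]
grip_width: 0.0514
t 29.10 pos [ 591.8 -154.5   61.9] rot [-1.8e+02  0.0e+00 -2.0e-02] w 51.4 F [ 0.8 -0.1 -1.5] shift [0.2 0.  0.9] spin -0.000
```

```bash
python3 -m creep '{"xyz":[[0,0,1],[0,0,1],[0,0,0]],"spin":[0,0,0]}'; python3 d.py 592 -154.5 61 0
```

```text
time_s: 29.48
ee_pos: [0.5921, -0.1544, 0.0612]
eef_rot: [3.141, -0.001, -0.0]
force: [-5.1, 2.3, 10.2]
grip_width: 0.0511
t 29.48 pos [ 592.1 -154.4   61.2] rot [ 1.7998e+02 -4.0000e-02 -1.0000e-02] w 51.1 F [-5.1  2.3 10.2] shift [-0.1  0.1  0.2] spin -0.000
```

```bash
python3 -m creep '{"xyz":[[0,0,-0.7],[0,0,0],[0,0,0],[0,0,0],[0,0,-45]],"spin":[0,0,0,0,0]}' 88 25; python3 -m creep '{"xyz":[[0,0,-40],[0,0,0]],"spin":[0,0]}';  python3 - <<'E'
from h import *
im=ctrl.camera("top");crop(im,205,180,445,290,3.2,"t17.png")
E
python3 d.py 505.8 -447.4 110 0
```

```text
time_s: 30.1
ee_pos: [0.5903, -0.1539, 0.1031]
eef_rot: [-3.14, 0.006, -0.0]
force: [0.6, -0.4, 0.6]
grip_width: 0.088
time_s: 30.35
ee_pos: [0.5931, -0.1547, 0.1489]
eef_rot: [3.14, -0.005, -0.0]
force: [0.4, 1.0, -0.6]
grip_width: 0.0879
t 30.40 pos [ 592.2 -154.5  146.7] rot [ 1.7996e+02 -1.2000e-01 -1.0000e-02] w 87.9 F [ 0.6  0.1 -0.7] shift [-86.4 292.9  36.7] spin -0.000
```

View pics/t17.png

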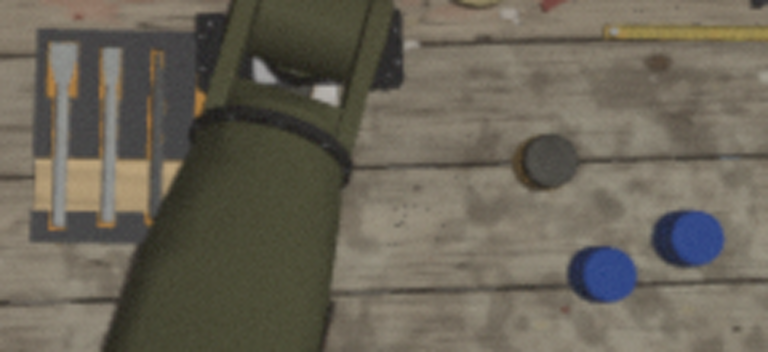

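```bash
python3 -m creep '{"xyz":[[-15,50,0],[-15,50,0],[-15,50,0],[-15,50,0],[-15,40,0]],"spin":[0,0,0,0,0]}'; python3 -m creep '{"xyz":[[-5,0,20],[0,0,0]],"spin":[0,0]}';python3 - <<'E'
from h import *
m=ctrl.camera_model("wrist");np.savez("w18",**m);im=ctrl.camera("wrist");cv2.imwrite("pics/w18.png",im[:,:,::-1])
E
```

```text
time_s: 31.02
ee_pos: [0.5156, -0.3959, 0.1439]
eef_rot: [-3.14, 0.002, -0.001]
force: [0.6, 0.3, 0.3]
grip_width: 0.088
time_s: 31.28
ee_pos: [0.5106, -0.3939, 0.1229]
eef_rot: [-3.138, 0.004, -0.001]
force: [-0.2, -0.2, 0.7]
grip_width: 0.0881
```

View pics/w18.png

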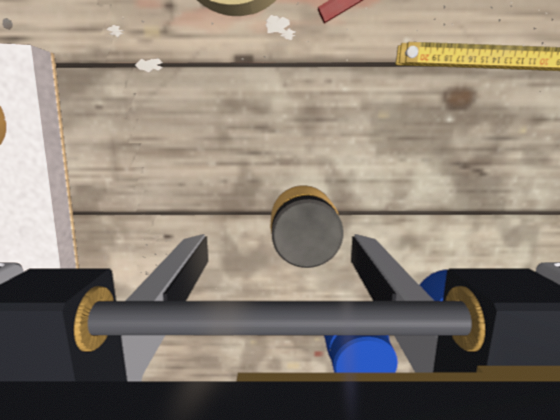

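```bash
python3 - <<'E'
from h import *
m=dict(np.load("w18.npz"));print(ray(None,307,231.5,.06,m))
E
python3 d.py 505 -414 100 0
```

```text
[ 0.50913372 -0.41488924  0.06      ]
t 31.32 pos [ 511.4 -393.9  124.3] rot [-1.799e+02  1.100e-01 -2.000e-02] w 88.1 F [ 2.4 -0.3  0.1] shift [-6.4 20.2 24.3] spin -0.000
```

```bash
python3 -m creep '{"xyz":[[-3,21,18],[0,0,0],[0,0,0]],"spin":[0,0,0]}' 92
python3 - <<'E'
from h import *
m=ctrl.camera_model("wrist");np.savez("w19",**m);im=ctrl.camera("wrist");cv2.imwrite("pics/w19.png",im[:,:,::-1])
E
python3 d.py 508 -415 36 0
```

```text
time_s: 31.7
ee_pos: [0.5094, -0.4147, 0.1084]
eef_rot: [3.141, -0.0, 0.0]
force: [-0.1, -0.2, -0.8]
grip_width: 0.0922
t 31.75 pos [ 509.4 -414.7  108.6] rot [ 1.7997e+02 -4.0000e-02  3.0000e-02] w 92.3 F [-0.7 -0.4  0. ] shift [-1.5  0.2 72.6] spin 0.001
```

View pics/w19.png

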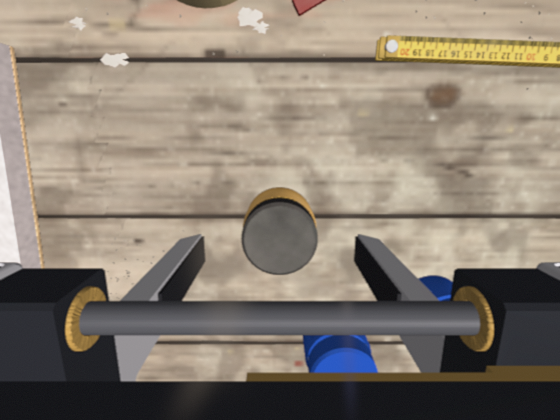

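```bash
python3 -m creep '{"xyz":[[-0.8,0,42],[0,0,31],[0,0,0]],"spin":[0,0,0]}'; python3 -m creep '{"xyz":[[0,0,0],[0,0,0],[0,0,0],[0,0,0]],"spin":[0,0,0,0]}' 0 25; python3 -m creep '{"xyz":[[0,0,-15],[0,0,-28],[0,0,0]],"spin":[0,0,0]}'; python3 d.py 484 -150 78 0
```

```text
time_s: 32.12
ee_pos: [0.5076, -0.4142, 0.0333]
eef_rot: [-3.139, 0.002, 0.0]
force: [0.9, 0.8, -0.3]
grip_width: 0.0922
time_s: 32.62
ee_pos: [0.5082, -0.4155, 0.0352]
eef_rot: [3.141, -0.001, -0.0]
force: [-0.5, 0.9, 4.0]
grip_width: 0.057
time_s: 33.0
ee_pos: [0.5088, -0.4162, 0.0804]
eef_rot: [3.139, -0.003, -0.0]
force: [0.1, -0.6, -2.2]
grip_width: 0.0572
t 33.00 pos [ 508.8 -416.2   80.4] rot [ 1.7983e+02 -1.8000e-01 -1.0000e-02] w 57.2 F [ 0.1 -0.6 -2.2] shift [ -24.9 -266.2    1.5] spin -0.000
```

```bash
python3 -m creep '{"xyz":[[-5,-53,0],[-5,-53,0],[-5,-53,0],[-5,-53,0],[-5,-53,0]],"spin":[0,0,0,0,0]}'; python3 -m creep '{"xyz":[[0,0,4],[0,0,0]],"spin":[0,0]}'
python3 - <<'E'
from h import *
im=ctrl.camera("wrist");cv2.imwrite("pics/w20.png",im[:,:,::-1])
E
python3 d.py 484 -150 61 0
```

```text
time_s: 33.62
ee_pos: [0.4823, -0.1486, 0.077]
eef_rot: [-3.141, 0.001, -0.0]
force: [1.0, -0.1, -2.2]
grip_width: 0.0568
time_s: 33.88
ee_pos: [0.483, -0.1505, 0.0731]
eef_rot: [-3.142, 0.001, 0.0]
force: [0.9, -0.5, -2.1]
grip_width: 0.0571
t 33.92 pos [ 483.  -151.    73.3] rot [-1.8e+02  2.0e-02 -5.0e-02] w 56.8 F [-0.6 -0.  -1.7] shift [ 1.  -1.  12.3] spin -0.001
```

View pics/w20.png

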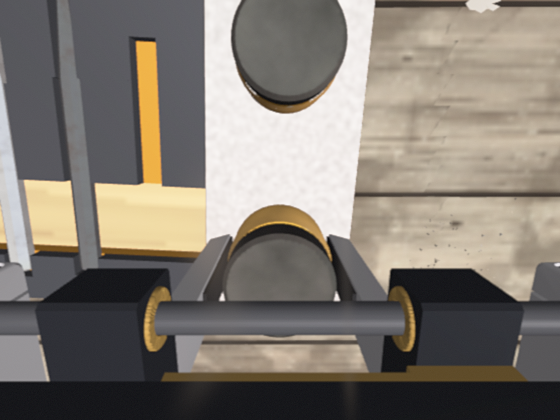

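```bash
python3 -m creep '{"xyz":[[0,0,7],[0,0,3],[0,0,1],[0,0,1],[0,0,0]],"spin":[0,0,0,0,0]}'; python3 -m creep '{"xyz":[[0,0,1],[0,0,0.5],[0,0,0]],"spin":[0,0,0]}'; python3 d.py 484 -150 61 0
```

```text
time_s: 34.55
ee_pos: [0.4831, -0.1504, 0.0617]
eef_rot: [3.142, -0.0, -0.0]
force: [-0.3, -0.1, -2.2]
grip_width: 0.0572
time_s: 34.92
ee_pos: [0.4832, -0.1504, 0.0611]
eef_rot: [3.141, -0.001, -0.0]
force: [-4.8, 2.2, 12.4]
grip_width: 0.0572
t 34.92 pos [ 483.2 -150.4   61.1] rot [ 1.7999e+02 -3.0000e-02 -1.0000e-02] w 57.2 F [-4.8  2.2 12.4] shift [ 0.8 -0.4  0.1] spin -0.000
```

Release, rise, and check everything.

```bash
python3 -m creep '{"xyz":[[0,0,-0.7],[0,0,0],[0,0,0],[0,0,0],[0,0,-45]],"spin":[0,0,0,0,0]}' 88 25; python3 -m creep '{"xyz":[[0,0,-50],[-15,-45,-30],[-15,-45,0],[-10,-45,0],[0,0,0]],"spin":[0,0,0,0,0]}';  python3 - <<'E'
from h import *
m=ctrl.camera_model("wrist");np.savez("w21",**m);im=ctrl.camera("wrist");cv2.imwrite("pics/w21.png",im[:,:,::-1])
E
python3 d.py 0 0 0
```

```text
time_s: 35.55
ee_pos: [0.4816, -0.1498, 0.104]
eef_rot: [-3.139, 0.005, -0.0]
force: [0.2, -0.1, 1.3]
grip_width: 0.0881
time_s: 36.17
ee_pos: [0.4426, -0.0134, 0.1861]
eef_rot: [-3.141, -0.0, 0.003]
force: [0.6, -0.1, -0.6]
grip_width: 0.0877
t 36.23 pos [443.1 -14.7 186.1] rot [ 1.7999e+02 -3.0000e-02  1.1000e-01] w 88.1 F [ 0.4 -0.1  0.2] shift [-443.1  -15.6  185.8] spin -0.000
```

View pics/w21.png

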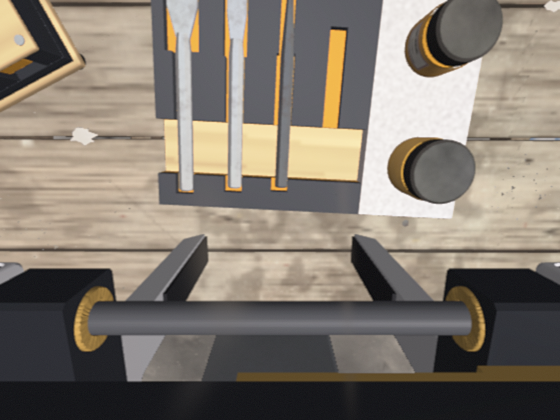

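```bash
python3 -m creep '{"xyz":[[38,-15,0],[38,-15,10],[35,-15,20],[0,0,0],[0,0,0]],"spin":[0,0,0,0,0]}' 20;  python3 - <<'E'
from h import *
m=ctrl.camera_model("wrist");np.savez("w22",**m);im=ctrl.camera("wrist");cv2.imwrite("pics/w22.png",im[:,:,::-1]);crop(im,150,100,420,270,2.9,"w22c.png")
E
```

```text
time_s: 36.85
ee_pos: [0.5539, 0.0286, 0.1558]
eef_rot: [3.141, 0.001, -0.001]
force: [-0.3, -0.5, 0.1]
grip_width: 0.0414
```

View pics/w22c.png

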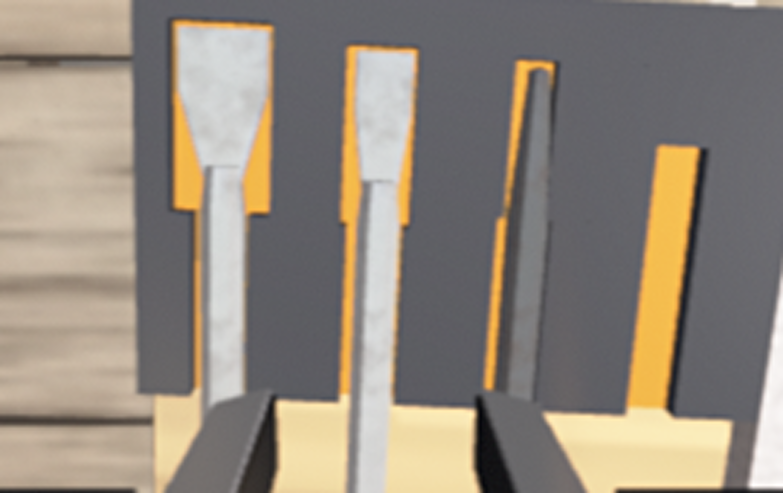

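```bash
python3 -m creep '{"xyz":[[-40,-40,-40],[-45,-50,-20],[-45,-50,0],[0,-40,0],[0,0,0]],"spin":[0,0,0,0,0]}';  python3 - <<'E'
from h import *
im=ctrl.camera("top");cv2.imwrite("pics/t23.png",im[:,:,::-1]);crop(im,205,180,445,290,3.2,"t23c.png")
im=ctrl.camera("side");cv2.imwrite("pics/s23.png",im[:,:,::-1]);crop(im,225,175,345,275,6.6,"s23c.png")
E
python3 d.py 0 0 0
```

```text
time_s: 37.52
ee_pos: [0.4356, 0.1979, 0.2108]
eef_rot: [-3.141, -0.002, 0.002]
force: [-0.0, -0.4, 0.3]
grip_width: 0.0203
t 37.62 pos [436.1 196.1 210.3] rot [-1.7999e+02 -5.0000e-02 -0.0000e+00] w 20.4 F [ 0.2 -0.   1. ] shift [-436.3  196.2  209.9] spin -0.000
```

View pics/t23.png

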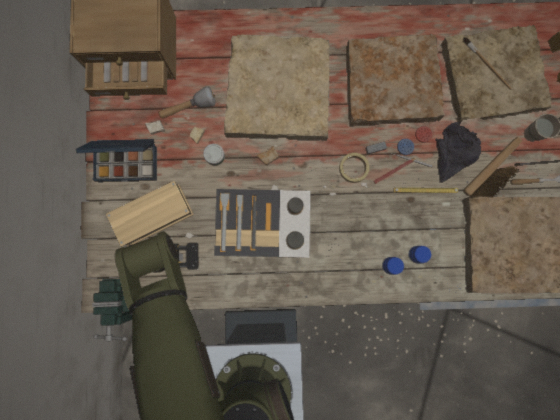

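View pics/s23c.png

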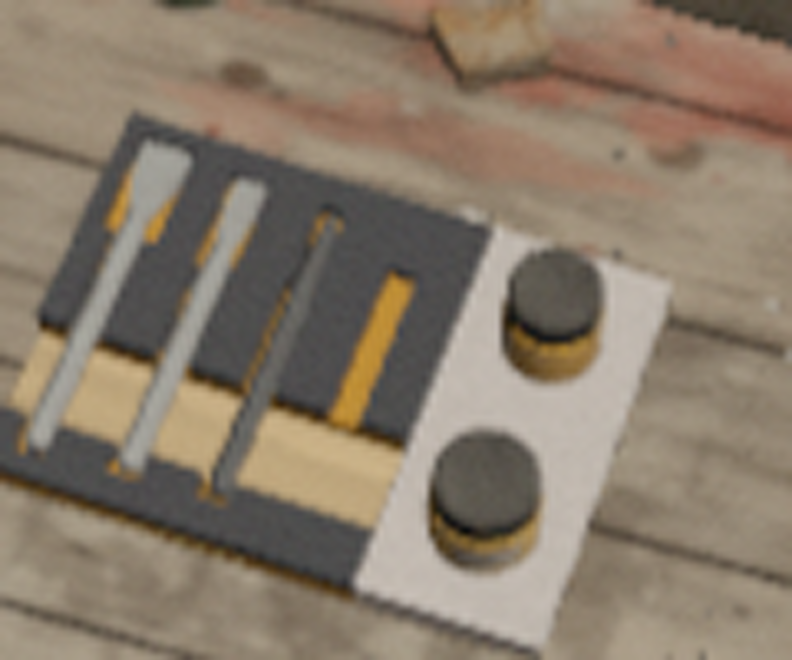

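View pics/t23c.png

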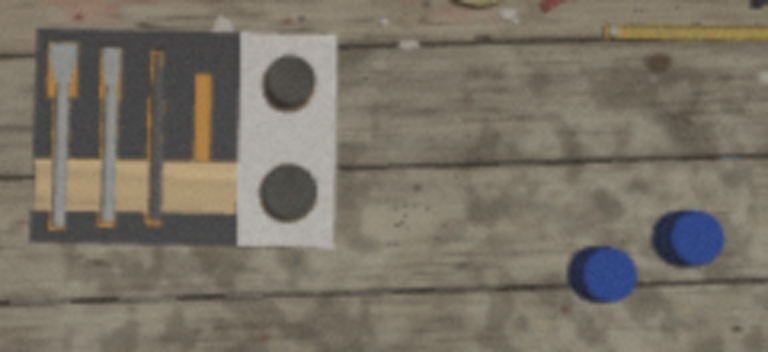

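View pics/s23.png

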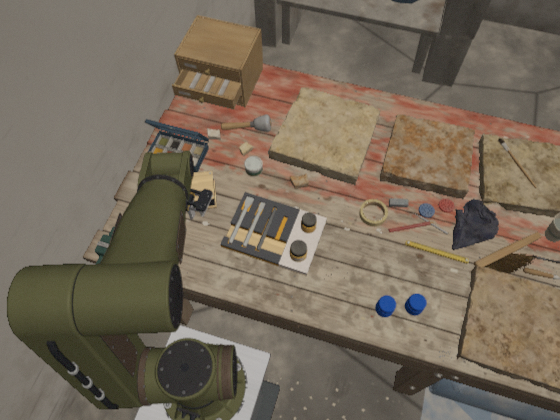

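```bash
python3 -m creep '{"xyz":[[30,25,0],[40,30,0],[40,30,10],[40,20,20],[37,11,30]],"spin":[0,0,0,0,0.045]}' 0 10; python3 -m creep '{"xyz":[[0,0,0],[0,0,0]],"spin":[0,0]}'; python3 d.py 627 77.5 60 -2.6
```

```text
time_s: 38.25
ee_pos: [0.6248, 0.0775, 0.15]
eef_rot: [-3.142, -0.002, -0.049]
force: [0.4, -0.0, 0.4]
grip_width: 0.0004
time_s: 38.5
ee_pos: [0.6229, 0.0797, 0.1505]
eef_rot: [-3.142, -0.0, -0.046]
force: [-0.2, -0.4, -0.1]
grip_width: 0.0004
t 38.50 pos [622.9  79.7 150.5] rot [-1.80e+02 -3.00e-02 -2.63e+00] w 0.4 F [-0.2 -0.4 -0.1] shift [ 4.1  2.1 90.5] spin -0.001
```

```bash
python3 -m creep '{"xyz":[[4,2,30],[0,0,40],[0,0,20],[0,0,9],[0,0,0]],"spin":[0,0,0,0,0]}'; python3 d.py 627 77.5 44 -2.6; python3 -m creep '{"xyz":[[0,0,2],[0,0,0]],"spin":[0,0]}';python3 -m creep '{"xyz":[[0,0,1.5],[0,0,0]],"spin":[0,0]}'
```

```text
time_s: 39.12
ee_pos: [0.6273, 0.0786, 0.0516]
eef_rot: [-3.141, -0.001, -0.045]
force: [-0.1, -0.4, 0.3]
grip_width: 0.0003
t 39.12 pos [627.3  78.6  51.6] rot [-1.7999e+02 -5.0000e-02 -2.5800e+00] w 0.3 F [-0.1 -0.4  0.3] shift [-0.2  1.1  7.6] spin 0.000
time_s: 39.38
ee_pos: [0.6273, 0.0786, 0.0494]
eef_rot: [-3.141, -0.001, -0.045]
force: [-0.3, 1.0, 0.6]
grip_width: 0.0004
time_s: 39.62
ee_pos: [0.6273, 0.0785, 0.0477]
eef_rot: [-3.141, -0.001, -0.045]
force: [1.3, 0.0, 3.7]
grip_width: 0.0008
```

```bash
python3 -m creep '{"xyz":[[0,1,0.7],[0,0,0]],"spin":[0,0]}'; python3 -m creep '{"xyz":[[0,0,0.7],[0,0,0]],"spin":[0,0]}'
python3 - <<'E'
from h import *
im=ctrl.camera("wrist");crop(im,180,180,380,330,3.5,"w24.png")
E
```

```text
time_s: 39.88
ee_pos: [0.6274, 0.0777, 0.047]
eef_rot: [-3.141, -0.001, -0.045]
force: [3.1, 2.6, 5.0]
grip_width: 0.0006
time_s: 40.12
ee_pos: [0.6275, 0.0777, 0.0463]
eef_rot: [-3.141, -0.002, -0.045]
force: [3.0, 2.3, 5.0]
grip_width: 0.0002
```

View pics/w24.png

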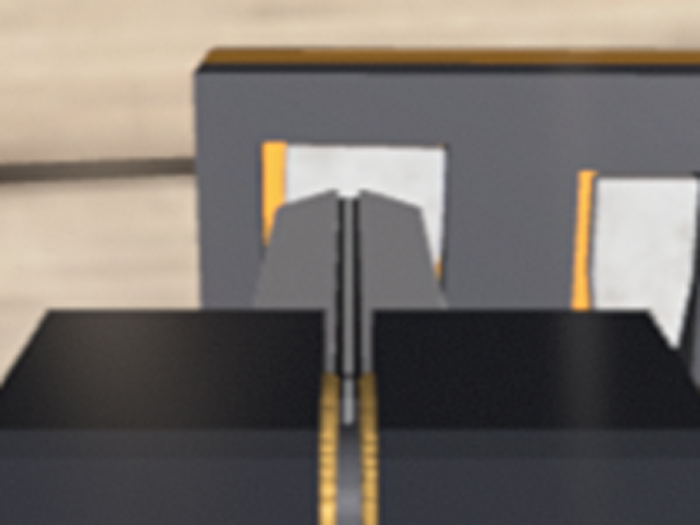

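```bash
python3 -m creep '{"xyz":[[0,0,-1],[0,0,-2],[0,0,-30],[0,0,-50],[0,0,-30]],"spin":[0,0,0,0,0]}'; python3 -m creep '{"xyz":[[-40,0,0],[-40,0,0],[-10,0,0],[0,0,0]],"spin":[0,0,0,0]}'
python3 - <<'E'
from h import *
im=ctrl.camera("wrist");cv2.imwrite("pics/w25.png",im[:,:,::-1]);crop(im,180,50,420,260,2.6,"w25c.png")
E
```

```text
time_s: 40.8
ee_pos: [0.6268, 0.0773, 0.1606]
eef_rot: [3.141, -0.0, -0.045]
force: [-0.4, 0.5, 0.4]
grip_width: 0.0001
time_s: 41.3
ee_pos: [0.537, 0.0815, 0.1589]
eef_rot: [3.141, 0.0, -0.045]
force: [0.6, -0.6, -0.4]
grip_width: 0.0005
```

View pics/w25c.png

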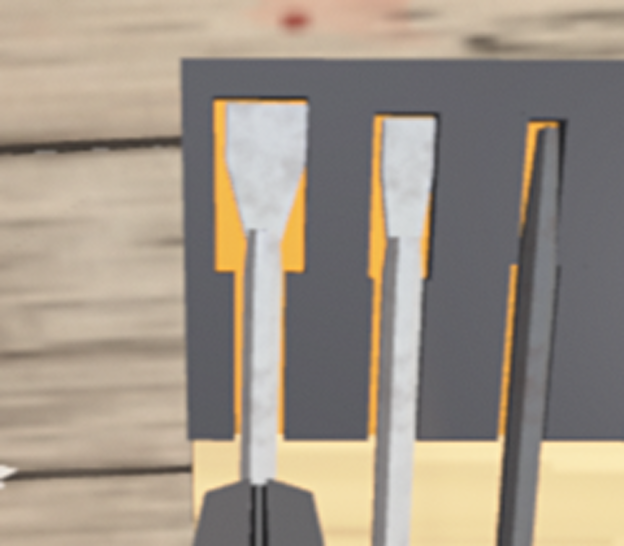

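```bash
python3 -m creep '{"xyz":[[-40,0,-20],[-50,0,0],[-10,-20,0],[0,0,0]],"spin":[0,0,0,0]}'
python3 - <<'E'
from h import *
m=ctrl.camera_model("wrist");np.savez("w26",**m);im=ctrl.camera("wrist");cv2.imwrite("pics/w26.png",im[:,:,::-1]);crop(im,200,0,460,235,2.5,"w26c.png")
im=ctrl.camera("top");crop(im,205,180,325,265,6,"t26.png")
E
```

```text
time_s: 41.85
ee_pos: [0.4385, 0.1066, 0.1791]
eef_rot: [-3.142, -0.0, -0.044]
force: [0.0, -0.7, 0.7]
grip_width: 0.0002
```

View pics/w26c.png

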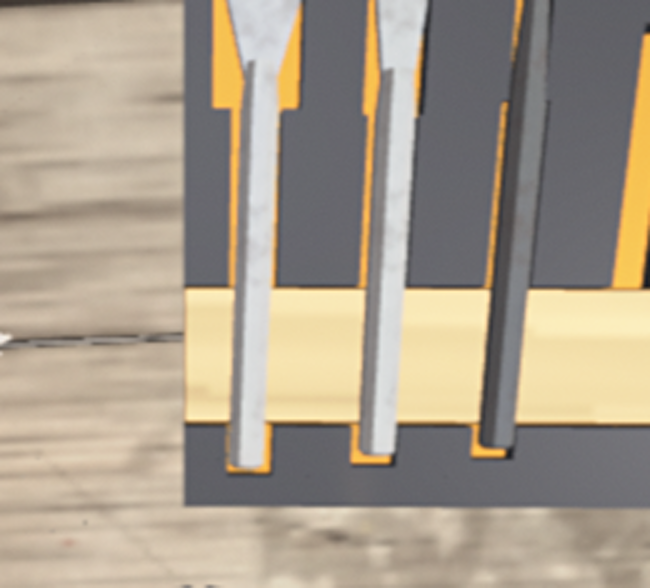

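View pics/t26.png

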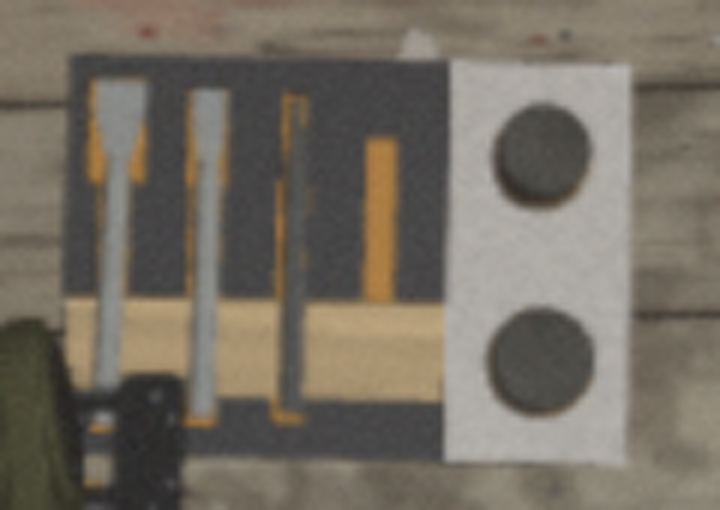

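```bash
python3 d.py 508 82.2 100 -2.6
```

```text
t 41.95 pos [439.  105.8 178.8] rot [ 1.7999e+02  1.0000e-02 -2.5700e+00] w 0.6 F [-0.  -0.7 -0.3] shift [70.  20.5 78.8] spin 0.001
```

```bash
python3 -m creep '{"xyz":[[35,10,0],[35,10,30],[0,0,49],[0,0,0]],"spin":[0,0,0,0]}' 32 20; python3 d.py 508 82.2 29.5 -2.6
```

```text
time_s: 42.45
ee_pos: [0.506, 0.082, 0.0968]
eef_rot: [3.141, 0.007, -0.046]
force: [-0.2, 0.3, 1.1]
grip_width: 0.0314
t 42.45 pos [506.   82.   96.8] rot [179.94   0.39  -2.64] w 31.4 F [-0.2  0.3  1.1] shift [ 2.5 -0.4 67.3] spin -0.001
```

```bash
python3 -m creep '{"xyz":[[0,0,35],[0,0,31],[0,0,0]],"spin":[0,0,0]}'; python3 d.py 508 82.2 29.5 -2.6;  python3 -m creep '{"xyz":[[0,0,0],[0,0,0],[0,0,0]],"spin":[0,0,0]}' 8 20;python3 d.py 508 82.2 29.5 -2.6; python3 -m creep '{"xyz":[[0,0,0],[0,0,0],[0,0,-40],[0,0,-40],[0,0,0]],"spin":[0,0,0,0,0]}' 30; python3 -m creep '{"xyz":[[-30,-10,-40],[-30,-10,0],[0,0,0]],"spin":[0,0,0]}';python3 - <<'E'
from h import *
im=ctrl.camera("wrist");crop(im,200,0,460,235,2.5,"w27c.png")
im=ctrl.camera("top");crop(im,205,180,325,265,6,"t27.png")
E
```

```text
time_s: 42.82
ee_pos: [0.5071, 0.0827, 0.0341]
eef_rot: [3.141, 0.002, -0.045]
force: [-0.2, -1.1, 0.6]
grip_width: 0.0323
t 42.83 pos [507.1  82.7  34.1] rot [ 1.7999e+02  1.0000e-01 -2.5900e+00] w 32.3 F [-0.2 -1.1  0.6] shift [0.9 0.5 4.6] spin 0.000
time_s: 43.2
ee_pos: [0.508, 0.083, 0.0354]
eef_rot: [-3.141, -0.002, -0.045]
force: [-1.6, -0.6, 9.0]
grip_width: 0.0133
t 43.20 pos [508.   83.   35.4] rot [-1.7998e+02 -1.4000e-01 -2.6000e+00] w 13.3 F [-1.6 -0.6  9. ] shift [0.1 0.8 5.9] spin -0.000
time_s: 43.82
ee_pos: [0.5084, 0.0831, 0.1165]
eef_rot: [-3.141, -0.005, -0.045]
force: [0.6, 0.0, -1.8]
grip_width: 0.0297
time_s: 44.2
ee_pos: [0.4468, 0.1061, 0.1534]
eef_rot: [3.141, 0.001, -0.044]
force: [0.5, 0.1, 1.2]
grip_width: 0.0303
```

View pics/w27c.png

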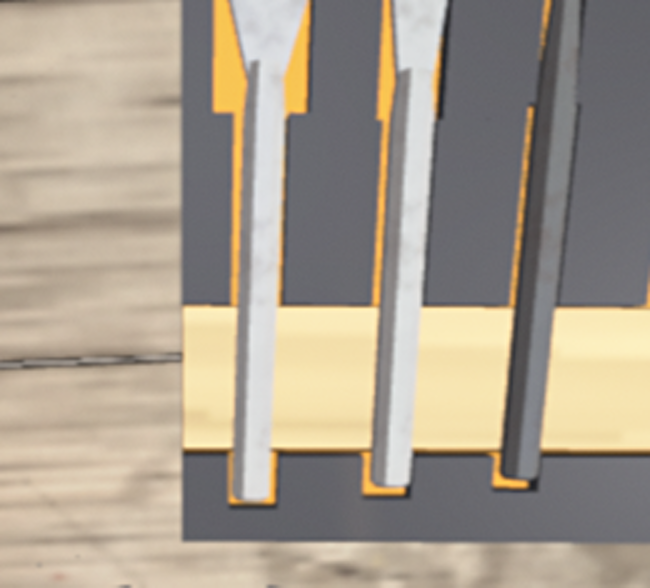

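View pics/t27.png

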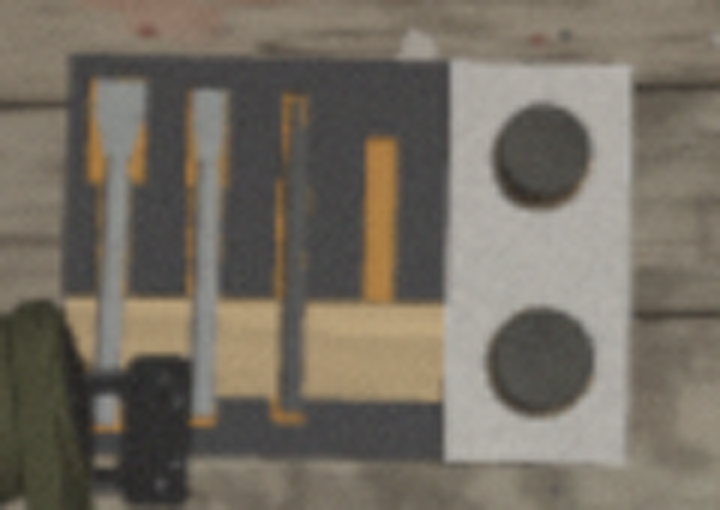

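```bash
python3 -m creep '{"xyz":[[0,0,-40],[0,0,0],[0,0,0]],"spin":[0,0,0]}'; python3 -c "
from station import ctrl
print(ctrl.hand_in())"
```

```text
time_s: 44.68
ee_pos: [0.4482, 0.1053, 0.1928]
eef_rot: [3.141, 0.001, -0.046]
force: [0.5, -0.8, -0.1]
grip_width: 0.03
the job is handed in; nothing more can be done
None
```

I drew the flat, claw and point chisels from the block and laid each one in its own tray cavity. I then stood the ochre jar and the one yellow jar upright on the white strip. The job was handed in at about 45 s.

- **What was missing:** no marker and no second yellow jar were in the scene. The blue look-alikes, wax tin, tape and stone were not touched.
- **Yellow jar knocked:** it shifted about 3 cm before I reached for it, so I located it again before gripping.
- **Last checks:** the final top and wrist pictures show all three chisels within their outlines and both jars wholly on the strip.
    - When laid down, each chisel met the floor at the height expected for a seated tool.
    - I pressed a fingertip on the flat chisel's blade; it met the blade at the height that fits a seated tool, if the blade sits midway up the shank.
- **Disagreement:** that press turned the flat chisel about 1° in its cavity. I squared it again with the gripper, but a slight yaw remains within the cavity's play.
- **Not checked:** I made no such press on the claw or point chisels.

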